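# Take the empty tank out of the resin printer

## Task

The resin printer is being cleaned. Take hold of its empty tank by the blue pull lip, slide it forward along the deck until it is out from under the two hold-down lips, then lift it off and set it down flat inside the steel drip tray. Keep the tank level, do not drop it, leave the raised build platform untouched and the other things on the bench where they are.

Things in the scene. Friction and masses are not known exactly. Their poses are not given: they have to be found in the camera images.
- printer: Desktop resin printer, fixed: white base 224 mm deep (x), 222 wide (y), flat dark deck 140 mm above the bench, and at the rear a grey column 90 mm wide, x +89 to +111 mm, 300 mm above the deck. Origin: centre of its underside on the bench; x points from its front to its rear, so the tank slides out along -x; y left, z up. The deck is open in front of the rails; tank stop 10 mm high at x +74.
- rails (a point): Point on the deck midway between the front ends of the two tank rails, at x +10, y 0, z 140 mm of the printer. From here to 60 mm further back, a rail stands on each side at y +-95 mm with a lip turned inwards over the tank's side flange: lip inner edge at y +-83, underside 8 and top 12 mm above the deck.
- platform: Aluminium build platform, 120 mm (x) by 150 mm (y), 24 mm thick, on a black arm to the column. It does not move in the work and hangs over the tank, its underside 205 to 235 mm above the deck, its front edge 60 mm in front of its origin. Origin: centre of the flat underside; axes as the printer's.
- tank: Empty, dry aluminium tank, dark film floor, loose, 0.27 to 0.45 kg. Origin: centre of its underside; x to its rear, z up. Base flange 140 (x) by 184 (y), 5 mm thick; on it an open box 140 by 160 mm, walls 4, rim at z 34 mm. As found its origin is 0 to 8 mm in front of the printer's, on the deck, side flanges under the rail lips with 3 mm play up and sideways. It is clear of the lips once 60 mm in front of the printer's origin.
- tank_grip (a point): Point to grasp on the blue pull lip, mid width and thickness, at x -93, y 0, z 57 mm of the tank. The lip is a flat plate 6 mm thick, 110 wide, 62 long, leaning forward (to -x) 28 degrees from vertical: root x -71, z 16, upper edge x -101, z 71 mm. Pinch it across its thickness, tool leaning as it does; tips reaching 25 mm further down the slope still clear the rim.
- drip_tray: Shallow steel drip tray, fixed to the bench, 215 mm (x) by 260 mm (y) outside, walls 4 mm thick and 15 mm high, floor 4 mm thick. Origin: centre of its underside; x points away from the robot side at yaw 0.
- drip_tray_in (a point): Centre of the tray's inner floor (inside 207 by 252 mm); the whole base of the tank must lie on this floor. The front pull lip may overhang the tray's wall.
- housing: White open plastic housing half, loose, 100 mm (x) by 55 mm (y), 38 mm high, standing between printer and tray. Origin: centre of the underside. To be left alone.
- bottle: Clear plastic bottle with a blue cap, loose, 60 mm across and 170 mm high, standing beyond the white housing. Origin: centre of the underside. To be left alone.
- scraper: Flat scraper with an orange handle, loose, 190 mm long (x), blade 65 mm wide at its +x end, handle 20 mm high, lying on the bench in front. Origin: underside, mid length. To be left alone.

How it is judged:
On the way:
1. the tank is slid forward along the deck out from under the lips before it is lifted (x of tank in the frame of printer below -0.05 m and z of tank in the frame of printer between 0.13 and 0.155 m).
At the end, for the whole second after the job is handed in: The tank lies flat (within 0.04 rad, right way up) on the floor of the drip tray (underside within 3 mm of it, its centre within 60 mm of the tray's, so wholly inside the rim), released and at rest (z of tank in the frame of drip_tray_in between -0.003 and 0.003 m and angle between tank's own z axis and vertical below 0.04 rad and horizontal distance between tank and drip_tray_in below 0.06 m and linear speed of tank below 0.01 m/s and contact force between the fingers and tank below 0.2 N); the robot touches nothing.
It fails at once if the build platform is touched with more than 4 N (contact force between platform and anything else above 4 N).
It fails at once if the tank is tipped more than 0.35 rad from level (angle between tank's own z axis and vertical above 0.35 rad).
It fails at once if the tank is dropped: it falls faster than 0.6 m/s with no finger on it (linear speed of tank above 0.6 m/s and contact force between the fingers and tank below 0.2 N).
It fails at once if another thing on the bench is moved by more than 20 mm (distance of any of housing, bottle, scraper from where it was at the start of the episode above 0.02 m).
It also fails if it takes over 54 s, if anything falls off the work surface, if the arm or the gripper's body presses on something with over 40 N, if the wrist force passes 120 N, or if a joint passes its speed limit or range.

## Robot

A 6-joint arm with a two-finger parallel gripper is mounted at the origin on the work surface. World frame = base frame: x ahead of the robot, y to its left, z up, the work surface at z = 0. Lengths are in m, angles in rad, forces in N, time in s.
With the tool pointing down it reaches from about 0.35 to 0.875 m from the base axis. Payload 4.2 kg.
Tool frame: the origin (TCP) lies between the finger pads; the fingertips stand 11 mm ahead of it and the grasp point (between the pads) lies 8 mm behind it; x points along the fingers, z is the direction in which the jaws open and shut, and the axes are right-handed (so a half turn about x gives the same grasp; the last joint's range is limited). The gripper opens to 85 mm and grips with 20 to 120 N. Pads are 22 mm wide; open, the fingers measure 114 mm over their backs; the gripper's body (76 mm by 85 mm) begins 54 mm behind the grasp point. The pads swing forward as they close: fully open they stand 13 mm farther back than shut.
Start: joints at [1.597, 0.385, 0.008, 0, -1.194, -0.259], TCP at [0.144, 0.608, 0.242] pointing down, gripper open.
Joint ranges: [-3.14, 3.14], [-1.21, 2.06], [-1.07, 1.41], [-3.16, 2.05], [-2.99, -0.16], [-3.1, 3.1]. Speed limits (rad/s): [2.79, 2.79, 3.14, 3.14, 3.14, 3.14].

## Interface

Orientations are given as a rotation vector (axis times angle).
In Python, from workcell import robot gives the robot as it stands.
- The arm moves only by the tool send_rows, never from a script. Its argument "series" is text: rows parted by semicolons, each of 7 numbers parted by spaces: the turn, a rotation vector about the tool's x, y, z in rad, then the shift along the tool's x, y, z in m, then the opening, from 0 (shut) to 1 (fully open). A call has 1 to 12 rows; each row shifts and turns the commanded pose from where the row before left it, along the tool's axes as they then stand; what a row does not reach is not made up. A row lasts 1/12 s, in which the tool goes at most 41.7 mm and 7.16 degrees, less where a joint would pass 70% of its speed; a pose out of reach is approached as far as the arm can. A call is refused whole if a number of a shift passes 0.0417 or a number of a turn 0.125, either way. A call with a gripper value outside its range is refused whole. The fingers move at their own pace and stop on an object; "grip_force" is the grip in N (left out, the last holds). Time passes only in rows, so rows that do not move let the fingers close. It gives the time, the measured TCP pose, the force and the opening at its end, in the units of the state.
- robot.observe(): the state, without advancing time (a new reading comes with each control period).
- robot.camera(name): name is "side" or "top"; returns (picture, depth): 400x640x3 uint8, red, green, blue; 400x640 float32, m along the optical axis (not along the pixel's ray), 0 where there is no reading.
- robot.camera_params(name): a dict with "fx", "fy", "cx", "cy" (pixels), "D" ([k1, k2, p1, p2, k3] as OpenCV has them; the pictures are not rectified), "rvec" (rotation vector, rad) and "tvec" (3), from world to camera coordinates, as OpenCV has them. Camera axes: x right, y down, z forward; pixel columns grow to the right and rows downward; lengths in m; the calibration is good to about 2 mm. A picture is of the moment at which its call begins. camera_params takes no time and is no camera call.
- robot.hand_in(): hands the job in, once; it reports no verdict.
The state is a dict: "clock": time; "joints": joint angles; "qvel": joint speeds; "joint_efforts": joint torques, N m; "eef_pos": TCP position; "tcp_rot": TCP orientation; "wrist_force": force on the tool from outside, world axes, zero at the start; "torque": the same for the moment, N m; "finger_gap": finger opening in m.
Only numpy, scipy, OpenCV 4.12 (cv2) and the standard library are available. Lean on these libraries where they do the work, as an engineer would, in place of code of your own. Each camera call takes 0.05 s, during which the arm holds its last target.

## Working session

There is one attempt and no reset: what is moved stays moved. The work goes in short steps, Python scripts to look and compute and a tool call to move; the robot and the scene stay as the last step left them, time stands still between calls to the robot, and variables do not carry over. Pictures are saved under pics/ and viewed, and the job is handed in when it is done.

Besides the shell and the picture viewer there is one more tool, called after ">>>" as name(argument=value, ...) on one line, values as JSON. send_rows: Moves the arm, as the interface text tells. Its arguments: {"type":"object","properties":{"series":{"type":"string"},"grip_force":{"type":"number"}},"required":["series"]}

```bash
mkdir -p pics; ls; python3 - <<'E'
from workcell import robot
import cv2, numpy as np
print(robot.observe())
for n in ["side","top"]:
    p,d=robot.camera(n); 
    cv2.imwrite(f"pics/{n}0.png",p[:,:,::-1]); np.savez(f"{n}0.npz",p=p,d=d)
    print(n,robot.camera_params(n))
E
```

```text
pics
{'clock': 0.0, 'joints': array([ 1.59658087e+00,  3.85541935e-01,  6.61135763e-03, -5.03336584e-04,
       -1.19403173e+00, -2.58617756e-01]), 'qvel': array([ 1.42156313e-04,  7.85566789e-04, -1.33828667e-03,  3.33176772e-05,
        7.22102426e-04,  9.09299819e-05]), 'joint_efforts': array([ 7.07764684e-04, -3.92293417e+01,  1.88407177e+01,  4.18635070e+00,
       -4.50573396e-03, -5.16657607e-06]), 'eef_pos': array([0.14404924, 0.60757995, 0.2412241 ]), 'tcp_rot': array([ 1.37696765,  1.08830581, -1.37990795]), 'wrist_force': array([-0.07028859,  0.34365438,  0.19306624]), 'torque': array([-0.07456804,  0.01940727,  0.0245584 ]), 'finger_gap': 0.08568375688219941}
side {'fx': 450.2500319295769, 'fy': 450.2500319295769, 'cx': 322.1429746816177, 'cy': 196.30120546470212, 'D': array([-0.10597846,  0.        ,  0.        ,  0.        ,  0.        ]), 'rvec': array([ 2.31092642, -0.81557   ,  0.3179685 ]), 'tvec': array([-0.46330491,  0.4225663 ,  0.86457876])}
top {'fx': 377.8185384219032, 'fy': 377.8185384219032, 'cx': 315.1883474964551, 'cy': 202.31073936612984, 'D': array([-0.07160941,  0.        ,  0.        ,  0.        ,  0.        ]), 'rvec': array([ 2.14864349, -2.20369451,  0.06105837]), 'tvec': array([0.02190776, 0.57127536, 0.96253523])}
```

View pics/side0.png

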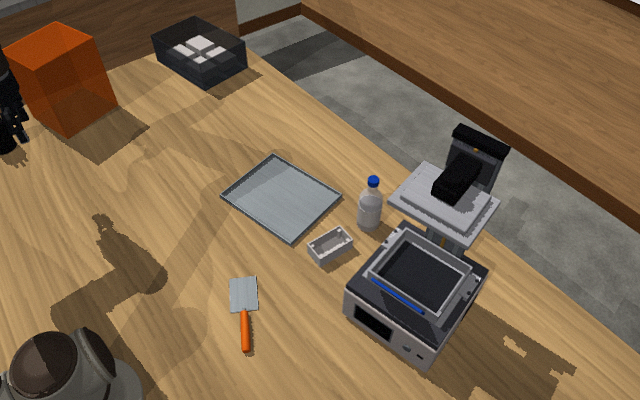

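View pics/top0.png

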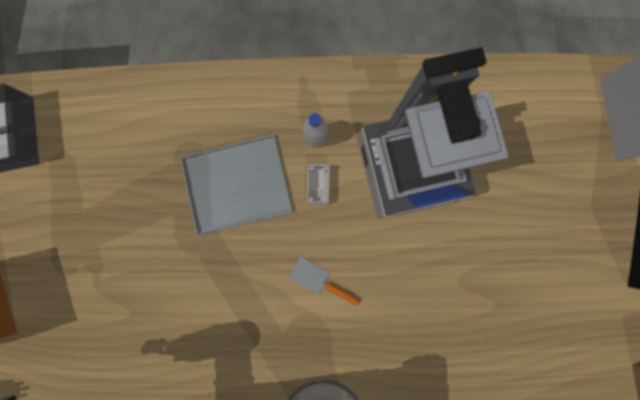

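The side view shows the tray at about (280,197), the housing (330,245), the bottle (370,205), the scraper (244,315), and the printer with its tank at (415,275) and blue lip at (395,297). In the top view the tray is at (238,185) and the printer at about (420,165), its blue lip at (440,195). Next I'll convert these to 3D.

```bash
cat > h.py <<'E'
import cv2, numpy as np
from workcell import robot
from scipy.spatial.transform import Rotation as R
def cam(n):
    c=robot.camera_params(n); K=np.array([[c['fx'],0,c['cx']],[0,c['fy'],c['cy']],[0,0,1]])
    return K,c['D'],cv2.Rodrigues(c['rvec'])[0],c['tvec'],c['rvec']
def cloud(n,d):
    K,D,Rm,t,_=cam(n); v,u=np.mgrid[0:400,0:640]
    uv=np.stack([u,v],-1).reshape(-1,1,2).astype(np.float64)
    xy=cv2.undistortPoints(uv,K,D).reshape(400,640,2)
    P=np.dstack([xy[...,0]*d,xy[...,1]*d,d])
    W=(P-t)@Rm
    W[d<=0]=np.nan
    return W
def onplane(n,u,v,z):
    K,D,Rm,t,_=cam(n)
    xy=cv2.undistortPoints(np.array([[[u,v]]],float),K,D).reshape(2)
    r=Rm.T@np.array([*xy,1]); o=-Rm.T@t
    return o+r*(z-o[2])/r[2]
def proj(n,X):
    K,D,Rm,t,rv=cam(n); return cv2.projectPoints(np.asarray(X,float).reshape(-1,1,3),rv,t,K,D)[0].reshape(-1,2)
E
python3 - <<'E'
from h import *
for n in ["side","top"]:
    z=np.load(n+"0.npz");W=cloud(n,z['d']);p=z['p'].astype(int)
    Z=W[...,2]
    X=W[...,0];Y=W[...,1]
    print(n,"bench z",np.nanmedian(Z[np.abs(Z)<.03]))
    h,e=np.histogram(Z[(X>.2)&(X<1)&(Y<.3)&(Y>-.6)&(Z>.05)],bins=np.arange(.05,.5,.005))
    print([(round(a,3),b) for a,b in zip(e,h) if b>60])
    # blue lip
    m=(p[...,2]>p[...,0]*1.8)&(p[...,2]>80)&(Z>.1)
    vs=W[m]; vs=vs[~np.isnan(vs[:,0])]
    print("blue",m.sum(),np.percentile(vs,[2,25,50,75,98],axis=0).round(3).tolist())
    im=np.clip((Z+.0)/.45*255,0,255); im=np.nan_to_num(im).astype(np.uint8)
    cv2.imwrite(f"pics/{n}h.png",cv2.applyColorMap(im,cv2.COLORMAP_JET))
    c=cv2.resize(z['p'][40:230,150:540] if n=='top' else z['p'][110:380,200:540],None,fx=2,fy=2,interpolation=cv2.INTER_CUBIC)
    cv2.imwrite(f"pics/{n}c.png",c[:,:,::-1])
E
```

```text
side bench z -0.0015496542271457455
[(np.float64(0.05), np.int64(141)), (np.float64(0.055), np.int64(125)), (np.float64(0.06), np.int64(143)), (np.float64(0.065), np.int64(151)), (np.float64(0.07), np.int64(156)), (np.float64(0.075), np.int64(166)), (np.float64(0.08), np.int64(152)), (np.float64(0.085), np.int64(172)), (np.float64(0.09), np.int64(167)), (np.float64(0.095), np.int64(169)), (np.float64(0.1), np.int64(175)), (np.float64(0.105), np.int64(203)), (np.float64(0.11), np.int64(197)), (np.float64(0.115), np.int64(359)), (np.float64(0.12), np.int64(424)), (np.float64(0.125), np.int64(162)), (np.float64(0.13), np.int64(175)), (np.float64(0.135), np.int64(2491)), (np.float64(0.14), np.int64(3438)), (np.float64(0.145), np.int64(1438)), (np.float64(0.15), np.int64(501)), (np.float64(0.155), np.int64(274)), (np.float64(0.16), np.int64(325)), (np.float64(0.165), np.int64(404)), (np.float64(0.17), np.int64(687)), (np.float64(0.175), np.int64(75)), (np.float64(0.205), np.int64(132)), (np.float64(0.21), np.int64(70)), (np.float64(0.37), np.int64(181)), (np.float64(0.375), np.int64(370))
[... 1396 characters left out ...]
)), (np.float64(0.375), np.int64(101)), (np.float64(0.38), np.int64(1842)), (np.float64(0.385), np.int64(164)), (np.float64(0.39), np.int64(1235)), (np.float64(0.395), np.int64(1607)), (np.float64(0.4), np.int64(107)), (np.float64(0.405), np.int64(124)), (np.float64(0.41), np.int64(128)), (np.float64(0.415), np.int64(130)), (np.float64(0.42), np.int64(614)), (np.float64(0.425), np.int64(756)), (np.float64(0.43), np.int64(367)), (np.float64(0.435), np.int64(157)), (np.float64(0.44), np.int64(381)), (np.float64(0.445), np.int64(361)), (np.float64(0.45), np.int64(710))]
blue 752 [[0.547, -0.306, 0.165], [0.56, -0.277, 0.173], [0.569, -0.247, 0.19], [0.579, -0.217, 0.205], [0.756, 0.008, 0.213]]
```

View pics/topc.png

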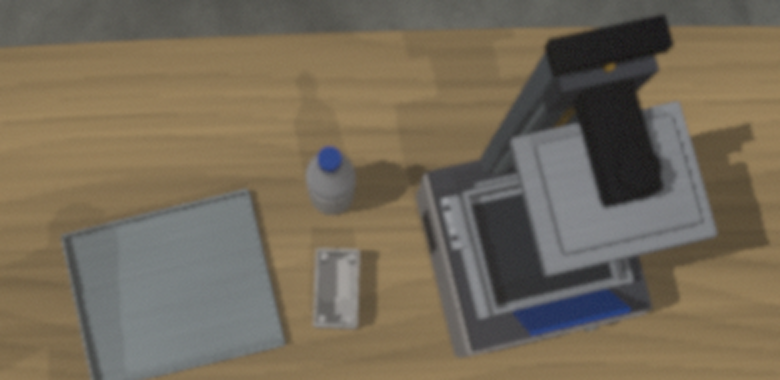

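View pics/sidec.png

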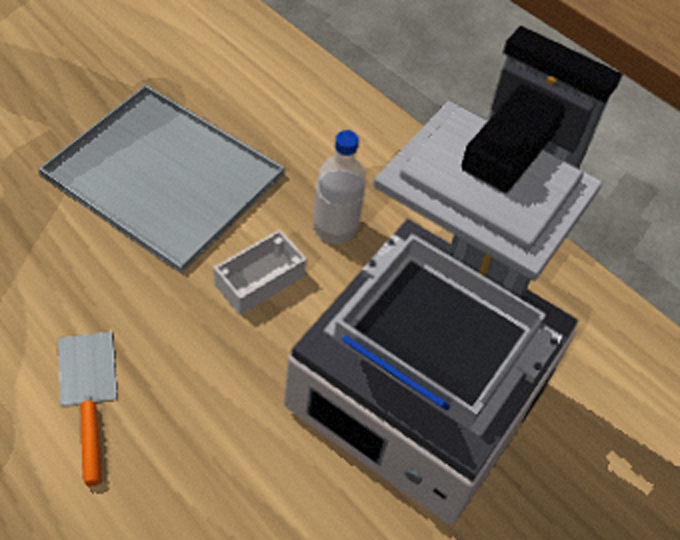

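```bash
python3 - <<'E'
from h import *
for n,c in [("top",[(182.5,158),(275,135.5),(292.5,211.5),(199,234)]),("side",[(220,196),(273.5,153.5),(342,197),(291.5,245)])]:
    q=np.array([onplane(n,u,v,.015)[:2] for u,v in c]); print(n,q.round(3).tolist(),"ctr",q.mean(0).round(4),
     "lens",np.linalg.norm(np.roll(q,-1,0)-q,axis=1).round(3))
    e=q[0]+q[3]-q[1]-q[2]; print("y-ish dir",np.degrees(np.arctan2(e[1],e[0])))
    e=q[0]+q[1]-q[2]-q[3]; print("x-ish dir",np.degrees(np.arctan2(e[1],e[0])))
A=[]
for n in ["side","top"]:
    z=np.load(n+"0.npz");W=cloud(n,z['d']);p=z['p'].astype(int);Z=W[...,2];X=W[...,0];Y=W[...,1]
    reg=(X>.45)&(X<.95)&(Y<-.05)&(Y>-.5)
    deck=reg&(Z>.13)&(Z<.158)
    for nm,m in [("rim",reg&(Z>.167)&(Z<.18)&~((p[...,2]>p[...,0]*1.5))),("deckall",reg&(Z>.13)&(Z<.157)),("plat",reg&(Z>.365)&(Z<.40))]:
        mm=cv2.morphologyEx(m.astype(np.uint8),cv2.MORPH_OPEN,np.ones((2,2)))>0
        k,l,s,_=cv2.connectedComponentsWithStats(mm.astype(np.uint8),connectivity=8)
        i=1+np.argmax(s[1:,4]); P=W[l==i]
        r=cv2.minAreaRect(P[:,:2].astype(np.float32)*1000)
        print(n,nm,(l==i).sum(),"ctr",np.round(r[0],1),"size",np.round(r[1],1),"ang",round(r[2],2),"z",np.percentile(P[:,2],[10,50,90]).round(4))
    m=(p[...,2]>p[...,0]*1.5)&(p[...,2]>60)&reg&(Z>.13)
    P=W[m]; r=cv2.minAreaRect(P[:,:2].astype(np.float32)*1000); print(n,"blue",m.sum(),np.round(r[0],1),np.round(r[1],1),round(r[2],2),np.percentile(P[:,2],[2,50,98]).round(4))
    for nm,g in [("house",(X>.5)&(X<.72)&(Y>-.06)&(Y<.06)&(Z>.02)&(Z<.06)),("bottle",(X>.65)&(X<.85)&(Y>-.1)&(Y<.1)&(Z>.05)&(Z<.2))]:
        P=W[g]; print(n,nm,np.percentile(P,[2,50,98],axis=0).round(3).tolist())
E
```

```text
top [[0.701, 0.361], [0.753, 0.11], [0.55, 0.068], [0.496, 0.316]] ctr [0.6249 0.2136] lens [0.256 0.208 0.254 0.209]
y-ish dir 102.0007230493729
x-ish dir 12.125303723541315
side [[0.491, 0.31], [0.7, 0.356], [0.747, 0.1], [0.547, 0.059]] ctr [0.6214 0.2062] lens [0.214 0.26  0.205 0.257]
y-ish dir -167.99483801294969
x-ish dir 101.50536578457306
side rim 772 ctr [ 660.8 -238.7] size [161.3 156.6] ang 12.58 z [nan nan nan]
side deckall 4113 ctr [ 706.5 -228.9] size [316.1 211.6] ang 13.06 z [nan nan nan]
side plat 4602 ctr [1213.3 -131.2] size [1262.  146.] ang 11.29 z [nan nan nan]
side blue 248 [ 567.  -250.1] [ 35.6 123.2] 11.65 [0.1465 0.2088 0.212 ]
side house [[0.568, -0.033, 0.02], [0.621, -0.003, 0.031], [0.72, 0.025, 0.041]]
side bottle [[0.72, -0.03, 0.054], [0.738, -0.012, 0.108], [0.766, 0.017, 0.169]]
top rim 290 ctr [ 637.3 -249.2] size [110.6 177.7] ang 11.65 z [0.145  0.1722 0.1755]
top deckall 1962 ctr [ 652. -239.] size [135.1 150.1] ang 12.19 z [nan nan nan]
top plat 4811 ctr [ 725.4 -330.5] size [193.8 368.6] ang 15.61 z [nan nan nan]
top blue 717 [ 570.7 -269.4] [ 31.3 140.7] 12.08 [0.162  0.1928 0.2128]
top house [[0.568, -0.03, 0.022], [0.631, 0.002, 0.038], [0.72, 0.028, 0.047]]
top bottle [[0.72, -0.025, 0.055], [0.739, 0.001, 0.118], [0.766, 0.029, 0.172]]
```

```bash
python3 - <<'E'
from h import *
z=np.load("side0.npz")['p'][210:360,330:500]; cv2.imwrite("pics/sz.png",cv2.resize(z,None,fx=4.5,fy=4,interpolation=cv2.INTER_CUBIC)[:,:,::-1])
z=np.load("top0.npz")['p'][90:230,350:520]; cv2.imwrite("pics/tz.png",cv2.resize(z,None,fx=4.5,fy=4,interpolation=cv2.INTER_CUBIC)[:,:,::-1])
E
```

```text
(no output)
```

View pics/sz.png

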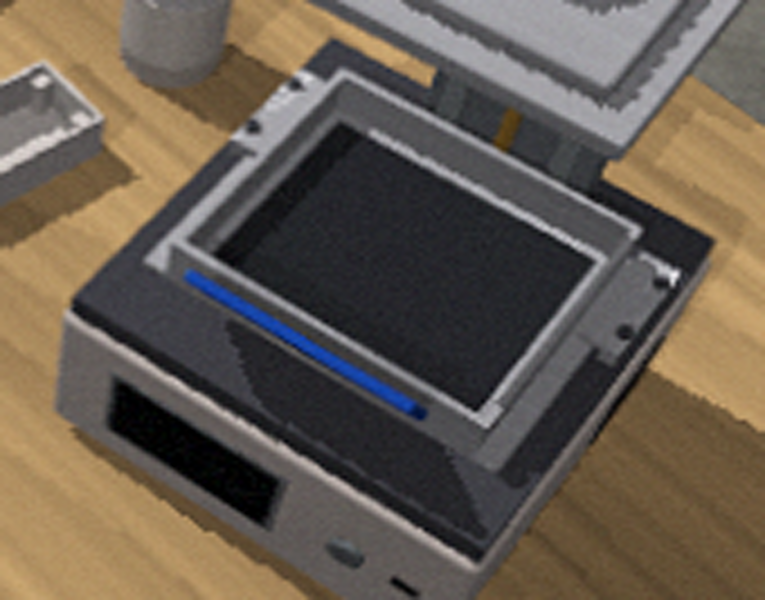

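View pics/tz.png

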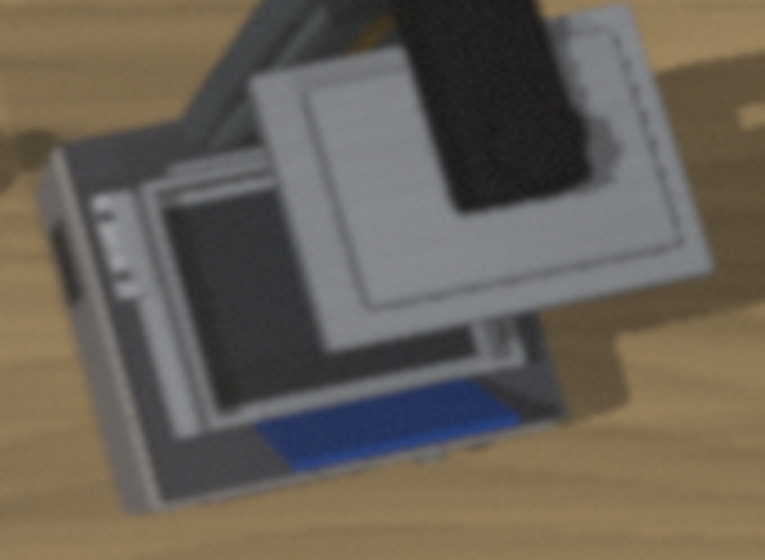

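```bash
python3 - <<'E'
from h import *
from scipy.optimize import least_squares
tank=[((-.07,.08,.034),{'side':(368.2,270.8),'top':(396.7,198)}),((-.07,-.08,.034),{'side':(438.9,316.2),'top':(466.7,180.5)}),
((.07,.08,.034),{'side':(406,227.5),'top':(381.6,136.3)}),((.07,-.08,.034),{'side':(472.2,267.5)}),
((-.101,.055,.071),{'side':(371.8,278.3),'top':(414.9,207.5)}),((-.101,-.055,.071),{'side':(423.8,313),'top':(466,195)})]
deck=[((-.112,.111,0),{'side':(345.6,286.3),'top':(385.1,216.3)}),((-.112,-.111,0),{'side':(436.2,350),'top':(475.6,193.8)}),((.112,.111,0),{'top':(363.8,127.5)}),((.112,-.111,0),{'side':(488.2,270)})]
for nm,M in [("tank",tank),("deck",deck)]:
  for cams in (['side','top'],['side'],['top']):
    def f(x):
        r=[]
        for X,o in M:
            w=R.from_euler('z',x[2]).apply(X)+[x[0],x[1],.14]
            for n in o:
                if n in cams: r+=list(proj(n,w)[0]-o[n])
        return r
    s=least_squares(f,[.65,-.24,.2]); print(nm,cams,s.x.round(4),np.degrees(s.x[2]).round(2),"rms",np.sqrt(np.mean(s.fun**2)).round(2))
    if len(cams)==2: print(np.round(s.fun,1).tolist())
    if nm=='deck' and len(cams)==2: pd=s.x
    if nm=='tank' and len(cams)==2: pt=s.x
d=R.from_euler('z',-pd[2]).apply([*(pt-pd)[:2],0]); print("tank in printer",d)
E
```

```text
tank ['side', 'top'] [ 0.6521 -0.2404  0.2111] 12.09 rms 0.79
[-0.3, -0.4, 1.1, -0.8, -0.3, 0.7, 0.6, -0.1, -0.4, -1.1, 0.5, 0.1, 0.7, -1.1, -0.8, -0.0, 1.6, -0.2, -1.7, -0.9, 0.5, 0.0]
tank ['side'] [ 0.6522 -0.2415  0.2151] 12.32 rms 0.69
tank ['top'] [ 0.6517 -0.2386  0.2087] 11.96 rms 0.37
deck ['side', 'top'] [ 0.6541 -0.2392  0.2109] 12.08 rms 2.25
[-3.6, -2.3, 0.6, 2.4, 1.8, 0.0, 3.0, 2.2, -2.0, -2.5, 2.6, -1.3]
deck ['side'] [ 0.6522 -0.24    0.2144] 12.28 rms 2.16
deck ['top'] [ 0.6559 -0.238   0.2134] 12.23 rms 2.15
tank in printer [-0.00214736 -0.00082437  0.        ]
```

```bash
cat >> h.py <<'E'
def target(yaw=np.radians(12.1),sgn=1,lean=28):
    a=np.radians(lean); x=np.array([np.sin(a),0,-np.cos(a)]); z=sgn*np.array([np.cos(a),0,np.sin(a)])
    return R.from_matrix(R.from_euler('z',yaw).as_matrix()@np.column_stack([x,np.cross(z,x),z]))
E
python3 - <<'E'
from h import *
o=robot.observe(); Rc=R.from_rotvec(o['tcp_rot']); print(Rc.as_matrix().round(3))
for s in (1,-1):
    T=target(sgn=s); print(s,T.as_matrix().round(3).tolist(),"rel rv in tool",(Rc.inv()*T).as_rotvec().round(3))
# platform extent
for n in ["side","top"]:
    z=np.load(n+"0.npz");W=cloud(n,z['d']);p=z['p'].astype(int);Z=W[...,2]
    Q=(W-[.6535,-.2395,0])@R.from_euler('z',12.1,degrees=True).as_matrix()
    m=(Z>.365)&(Z<.385)&(abs(Q[...,0])<.15)&(abs(Q[...,1])<.12); print(n,np.percentile(Q[m],[1,50,99],axis=0).round(4).tolist())
E
```

```text
[[-0.     0.973 -0.231]
 [-0.002 -0.231 -0.973]
 [-1.     0.     0.002]]
1 [[0.459, -0.21, 0.863], [0.098, 0.978, 0.185], [-0.883, 0.0, 0.469]] rel rv in tool [-1.968 -0.309  0.493]
-1 [[0.459, 0.21, -0.863], [0.098, -0.978, -0.185], [-0.883, 0.0, -0.469]] rel rv in tool [1.104 0.437 0.274]
side [[-0.0594, -0.0757, 0.369], [-0.0452, -0.0241, 0.381], [0.0924, 0.0734, 0.3845]]
top [[-0.0573, -0.0738, 0.3723], [-0.0135, 0.0379, 0.383], [0.1023, 0.0756, 0.3849]]
```

>>> send_rows(series="0.092 0.0364 0.0228 0 0 0 1;0.092 0.0364 0.0228 0 0 0 1;0.092 0.0364 0.0228 0 0 0 1;0.092 0.0364 0.0228 0 0 0 1;0.092 0.0364 0.0228 0 0 0 1;0.092 0.0364 0.0228 0 0 0 1;0.092 0.0364 0.0228 0 0 0 1;0.092 0.0364 0.0228 0 0 0 1;0.092 0.0364 0.0228 0 0 0 1;0.092 0.0364 0.0228 0 0 0 1;0.092 0.0364 0.0228 0 0 0 1;0.092 0.0364 0.0228 0 0 0 1", grip_force=90)

```text
clock: 1.1
eef_pos: [0.1441, 0.6076, 0.2419]
tcp_rot: [2.595, 0.271, -1.556]
wrist_force: [-0.5, 0.7, 0.0]
finger_gap: 0.0853
```

```bash
cat > st.py <<'E'
from h import *
import sys
T=target(sgn=-1); o=robot.observe(); Rc=R.from_rotvec(o['tcp_rot'])
print("t",o['clock'],"p",o['eef_pos'].round(4),"gap",round(o['finger_gap'],4),"F",o['wrist_force'].round(1),"J",o['joints'].round(2))
print("rot err tool",(Rc.inv()*T).as_rotvec().round(4))
def to(p,q=None):
    q=o['eef_pos'] if q is None else q
    d=Rc.inv().apply(np.array(p)-q); print("to",np.round(p,4),"tool shift",d.round(4),"rows",np.ceil(np.abs(d).max()/.0417), np.ceil(np.linalg.norm(d)/.0417))
g=np.array([.652,-.2405,.14])+R.from_euler('z',12.1,degrees=True).apply([-.093,0,.057])
tx=T.as_matrix()[:,0]
E
python3 - <<'E'
from st import *
w=np.array([.40,.22,.30]); pre=g+tx*(.011-.085)
to(w); to(pre,w); to(g+tx*.011,pre)
E
```

```text
t 1.1 p [0.1441 0.6076 0.2419] gap 0.0853 F [-0.5  0.7  0. ] J [ 1.78  0.33 -0.37  0.61 -0.97 -1.95]
rot err tool [-0.0052 -0.0021  0.    ]
to [0.4  0.22 0.3 ] tool shift [ 0.0284  0.4317 -0.1786] rows 11.0 12.0
to [ 0.5271 -0.2673  0.2623] tool shift [ 0.0436  0.5031 -0.0044] rows 13.0 13.0
to [ 0.5661 -0.2589  0.1873] tool shift [0.085  0.     0.0002] rows 3.0 3.0
```

>>> send_rows(series="0 0 0 0.0024 0.036 -0.0149 1;0 0 0 0.0024 0.036 -0.0149 1;0 0 0 0.0024 0.036 -0.0149 1;0 0 0 0.0024 0.036 -0.0149 1;0 0 0 0.0024 0.036 -0.0149 1;0 0 0 0.0024 0.036 -0.0149 1;0 0 0 0.0024 0.036 -0.0149 1;0 0 0 0.0024 0.036 -0.0149 1;0 0 0 0.0024 0.036 -0.0149 1;0 0 0 0.0024 0.036 -0.0149 1;0 0 0 0.0024 0.036 -0.0149 1;0 0 0 0.0024 0.036 -0.0149 1")

```text
clock: 2.1
eef_pos: [0.4024, 0.2193, 0.3002]
tcp_rot: [2.591, 0.277, -1.556]
wrist_force: [-0.1, 0.0, -0.3]
finger_gap: 0.0852
```

```bash
python3 - <<'E'
from st import *
to(g+tx*(.011-.085))
E
```

```text
t 2.1 p [0.4024 0.2193 0.3002] gap 0.0852 F [-0.1  0.  -0.3] J [ 1.04 -0.17 -0.76  0.55 -0.71 -1.2 ]
rot err tool [-0.0004 -0.0007  0.0021]
to [ 0.5271 -0.2673  0.2623] tool shift [0.0417 0.502  0.    ] rows 13.0 13.0
```

>>> send_rows(series="0 0 0 0.003 0.0359 0 1;0 0 0 0.003 0.0359 0 1;0 0 0 0.003 0.0359 0 1;0 0 0 0.003 0.0359 0 1;0 0 0 0.003 0.0359 0 1;0 0 0 0.003 0.0359 0 1;0 0 0 0.003 0.0359 0 1;0 0 0 0.003 0.0359 0 1;0 0 0 0.003 0.0359 0 1;0 0 0 0.003 0.0359 0 1;0 0 0 0.003 0.0359 0 1;0 0 0 0.003 0.0359 0 1")

```text
clock: 3.1
eef_pos: [0.509, -0.1981, 0.2672]
tcp_rot: [2.592, 0.276, -1.556]
wrist_force: [1.2, 0.0, 0.4]
finger_gap: 0.0855
```

>>> send_rows(series="0 0 0 0.003 0.0359 0 1;0 0 0 0.003 0.0359 0 1;0 0 0 0 0 0 1")

```text
clock: 3.35
eef_pos: [0.5278, -0.2713, 0.2601]
tcp_rot: [2.592, 0.268, -1.561]
wrist_force: [1.4, 0.4, 0.6]
finger_gap: 0.0848
```

```bash
python3 - <<'E'
from st import *
to(g+tx*(.011))
p,d=robot.camera("side"); cv2.imwrite("pics/s1.png",cv2.resize(p[130:370,300:540],None,fx=2.5,fy=2.5)[:,:,::-1])
p,d=robot.camera("top"); cv2.imwrite("pics/t1.png",cv2.resize(p[40:260,300:540],None,fx=2.5,fy=2.5)[:,:,::-1])
E
```

```text
t 3.35 p [ 0.5278 -0.2713  0.2601] gap 0.0848 F [1.4 0.4 0.6] J [-0.34  0.18 -0.19 -0.34 -0.81  0.73]
rot err tool [-0.0064  0.0016 -0.0015]
to [ 0.5661 -0.2589  0.1873] tool shift [ 0.0831 -0.0043 -0.0013] rows 2.0 2.0
```

View pics/s1.png

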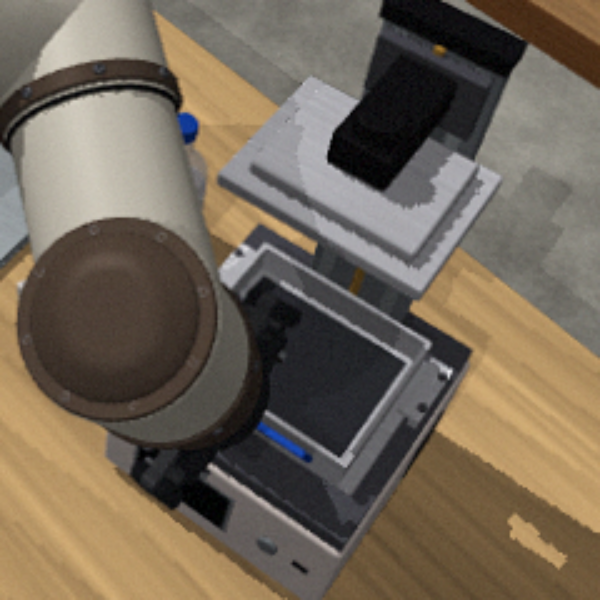

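View pics/t1.png

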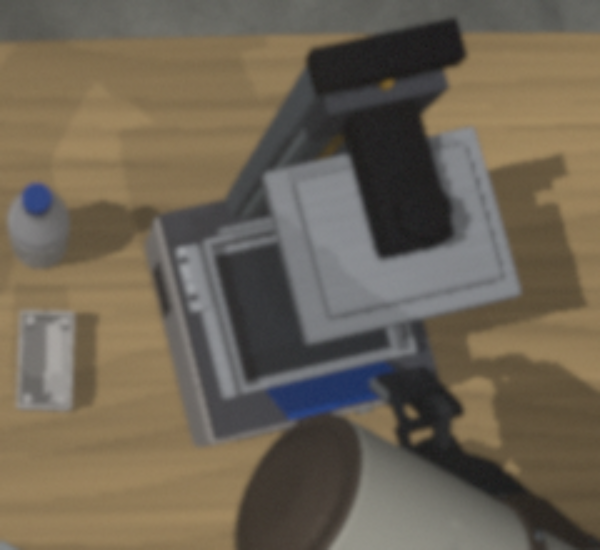

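Both views show the open fingers straddling the blue lip in the jaw direction, with the arm clear of the platform. I'll go in along the slope.

>>> send_rows(series="-0.006 0.0016 -0.0015 0.008 -0.002 -0.0006 1;0 0 0 0.015 -0.0012 -0.0007 1;0 0 0 0.015 -0.0011 0 1;0 0 0 0.015 0 0 1;0 0 0 0.015 0 0 1;0 0 0 0.015 0 0 1;0 0 0 0 0 0 1;0 0 0 0 0 0 1")

```text
clock: 4.12
eef_pos: [0.5648, -0.251, 0.1887]
tcp_rot: [2.586, 0.286, -1.553]
wrist_force: [-0.9, -0.7, -0.1]
finger_gap: 0.0852
```

```bash
python3 - <<'E'
from st import *
to(g+tx*(.011))
print(proj("side",[g,o['eef_pos']]),proj("top",[g,o['eef_pos']]))
p,d=robot.camera("side"); cv2.imwrite("pics/s2.png",cv2.resize(p[200:350,320:500],None,fx=4,fy=4)[:,:,::-1])
p,d=robot.camera("top"); cv2.imwrite("pics/t2.png",cv2.resize(p[90:250,360:540],None,fx=3.6,fy=3.6)[:,:,::-1])
E
```

```text
t 4.1167 p [ 0.5648 -0.251   0.1887] gap 0.0852 F [-0.9 -0.7 -0.1] J [-0.28  0.28 -0.24 -0.38 -0.65  0.76]
rot err tool [ 0.0069 -0.0003  0.0051]
to [ 0.5661 -0.2589  0.1873] tool shift [0.0011 0.008  0.001 ] rows 1.0 1.0
[[397.27048014 295.61314499]
 [394.64353404 293.31363902]] [[438.68703717 198.05144309]
 [433.31682059 196.77267086]]
```

View pics/s2.png

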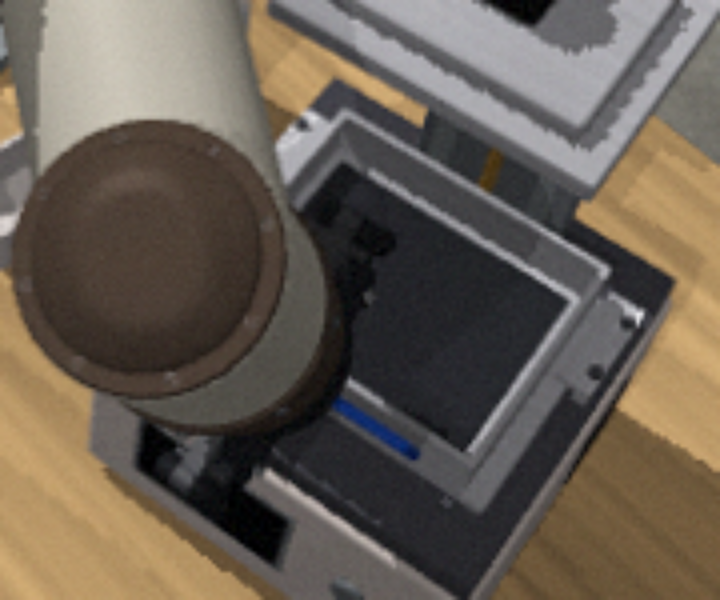

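View pics/t2.png

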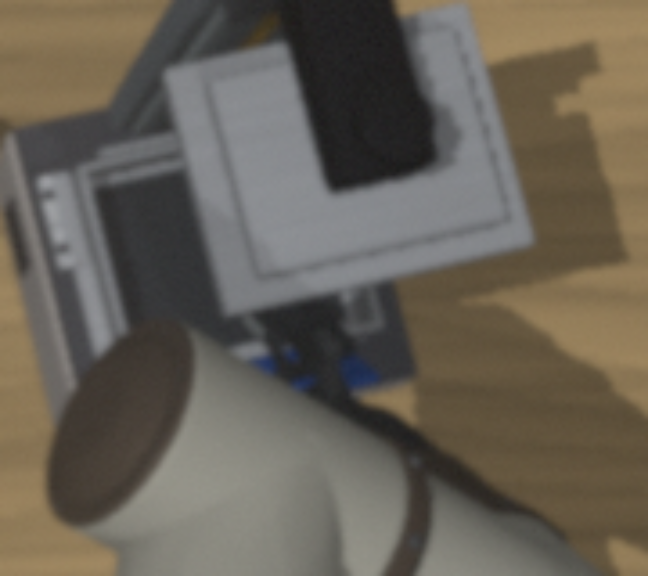

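The fingers straddle the lip, which is visible at side (375,430). I'll correct sideways by 8 mm and close.

>>> send_rows(series="0.006 0 0.004 0.001 0.0075 0.001 1;0 0 0 0 0 0 1;0 0 0 0 0 0 0.6;0 0 0 0 0 0 0.3;0 0 0 0 0 0 0;0 0 0 0 0 0 0;0 0 0 0 0 0 0;0 0 0 0 0 0 0;0 0 0 0 0 0 0;0 0 0 0 0 0 0", grip_force=90)

```text
clock: 5.05
eef_pos: [0.5663, -0.2603, 0.1881]
tcp_rot: [2.591, 0.273, -1.554]
wrist_force: [-0.9, -0.4, 0.8]
finger_gap: 0.0045
```

```bash
python3 - <<'E'
from st import *
to(g+tx*(.011))
E
```

```text
t 5.05 p [ 0.5663 -0.2603  0.1881] gap 0.0045 F [-0.9 -0.4  0.8] J [-0.3   0.29 -0.22 -0.39 -0.65  0.77]
rot err tool [-0.0013 -0.0018 -0.0009]
to [ 0.5661 -0.2589  0.1873] tool shift [ 0.0008 -0.0014  0.0003] rows 1.0 1.0
```

>>> send_rows(series="0 0 0 0 0 0 0;0 0 0 0 0 0 0;0 0 0 0 0 0 0;0 0 0 0 0 0 0")

```text
clock: 5.38
eef_pos: [0.5663, -0.2603, 0.1881]
tcp_rot: [2.591, 0.273, -1.554]
wrist_force: [-2.2, 0.0, 1.2]
finger_gap: 0.0046
```

```bash
python3 - <<'E'
from st import *
dw=R.from_euler('z',12.1,degrees=True).apply([-.075,0,0]); to(o['eef_pos']+dw)
E
```

```text
t 5.3833 p [ 0.5663 -0.2603  0.1881] gap 0.0046 F [-2.2  0.   1.2] J [-0.3   0.29 -0.22 -0.39 -0.65  0.77]
rot err tool [-0.0012 -0.0019 -0.0009]
to [ 0.4929 -0.276   0.1881] tool shift [-0.0353  0.0001  0.0662] rows 2.0 2.0
```

The fingers stopped at 4.6 mm, so they are on the plate. I'll pull along the deck.

>>> send_rows(series="0 0 0 -0.0018 0 0.0033 0;0 0 0 -0.0018 0 0.0033 0;0 0 0 -0.0035 0 0.0066 0;0 0 0 -0.0035 0 0.0066 0")

```text
clock: 5.72
eef_pos: [0.5441, -0.265, 0.1881]
tcp_rot: [2.592, 0.273, -1.553]
wrist_force: [2.3, 0.5, 0.7]
finger_gap: 0.0053
```

```bash
python3 - <<'E'
from st import *
p,d=robot.camera("side"); cv2.imwrite("pics/s3.png",cv2.resize(p[200:350,320:500],None,fx=4,fy=4)[:,:,::-1])
E
```

```text
t 5.7167 p [ 0.5441 -0.265   0.1881] gap 0.0053 F [2.3 0.5 0.7] J [-0.32  0.27 -0.25 -0.4  -0.66  0.81]
rot err tool [-0.0008 -0.0025 -0.001 ]
```

View pics/s3.png

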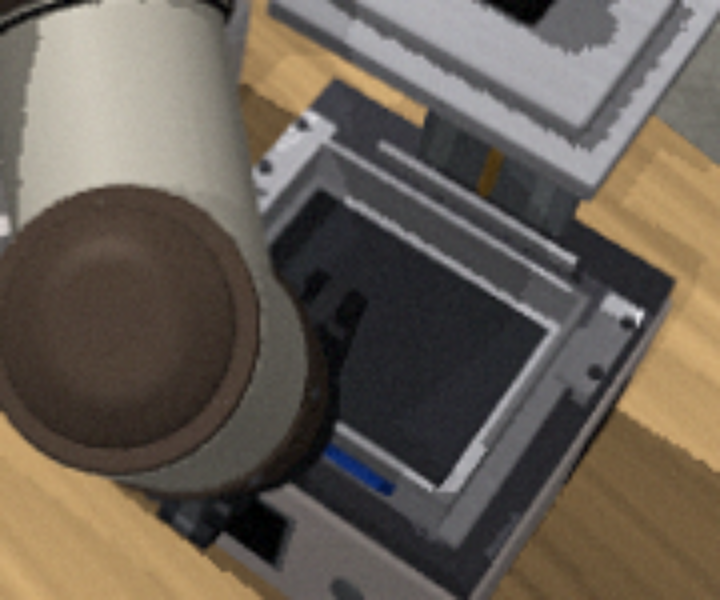

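The tank has come forward with the gripper: the stop bar is now visible behind its rear wall at (480,200). I'll carry on pulling.

>>> send_rows(series="0 0 0 -0.0032 0 0.006 0;0 0 0 -0.0032 0 0.006 0;0 0 0 -0.0032 0 0.006 0;0 0 0 -0.0032 0 0.006 0;0 0 0 -0.0032 0 0.006 0;0 0 0 -0.0032 0 0.006 0;0 0 0 -0.0032 0 0.006 0;0 0 0 -0.0032 0 0.006 0;0 0 0 0 0 0 0")

```text
clock: 6.52
eef_pos: [0.4894, -0.2765, 0.188]
tcp_rot: [2.591, 0.273, -1.556]
wrist_force: [-3.9, -0.7, 4.4]
finger_gap: 0.0048
```

```bash
python3 - <<'E'
from st import *
p,d=robot.camera("side"); cv2.imwrite("pics/s4.png",cv2.resize(p[200:350,320:500],None,fx=4,fy=4)[:,:,::-1])
p,d=robot.camera("top"); cv2.imwrite("pics/t4.png",cv2.resize(p[90:250,360:540],None,fx=3.6,fy=3.6)[:,:,::-1])
to(o['eef_pos']+[0,0,.06])
E
```

```text
t 6.5167 p [ 0.4894 -0.2765  0.188 ] gap 0.0048 F [-3.9 -0.7  4.4] J [-0.39  0.21 -0.32 -0.44 -0.68  0.9 ]
rot err tool [-0.0017 -0.0006 -0.0005]
to [ 0.4894 -0.2765  0.248 ] tool shift [-0.053  -0.     -0.0282] rows 2.0 2.0
```

View pics/s4.png

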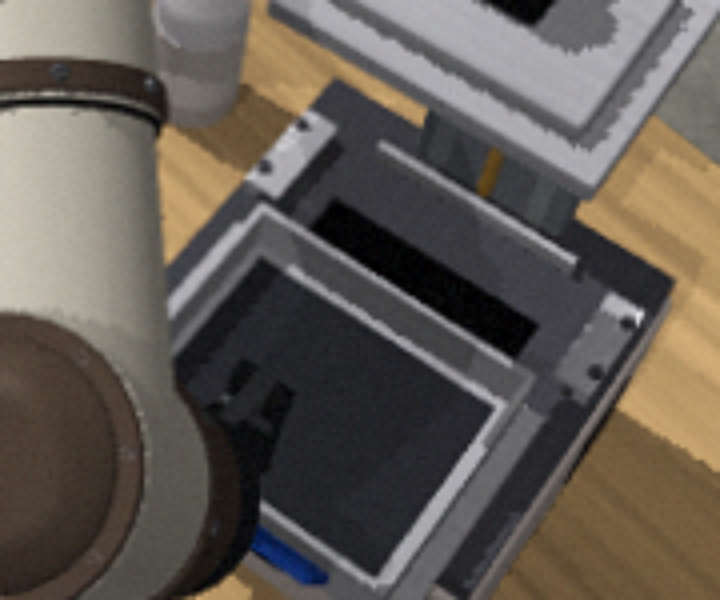

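View pics/t4.png

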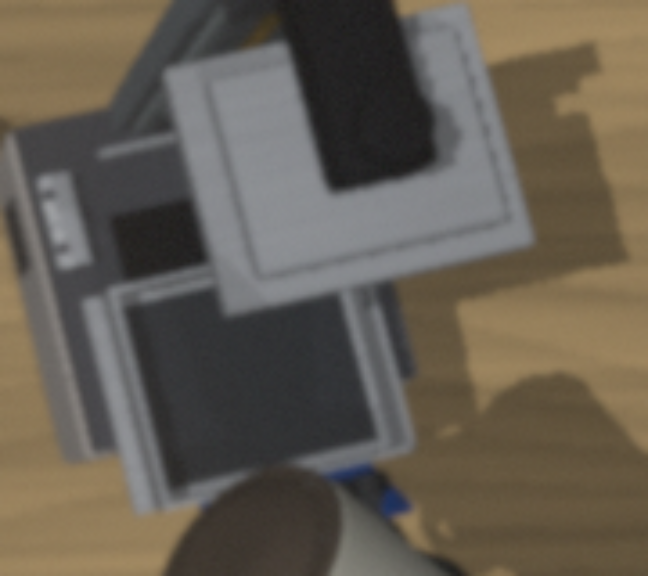

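The flange's rear edge is now ahead of the rail lips, with a gap visible at top (75,285). I'll start the lift slowly.

>>> send_rows(series="0 0 0 -0.0018 0 -0.0009 0;0 0 0 -0.0018 0 -0.0009 0;0 0 0 -0.0018 0 -0.0009 0;0 0 0 -0.0035 0 -0.0019 0;0 0 0 -0.0035 0 -0.0019 0;0 0 0 -0.0035 0 -0.0019 0;0 0 0 0 0 0 0")

```text
clock: 7.2
eef_pos: [0.4917, -0.2765, 0.2072]
tcp_rot: [2.591, 0.272, -1.551]
wrist_force: [0.4, -0.2, -3.4]
finger_gap: 0.0051
```

```bash
python3 - <<'E'
from st import *
print(o['torque'])
p,d=robot.camera("side"); cv2.imwrite("pics/s5.png",cv2.resize(p[200:350,320:500],None,fx=4,fy=4)[:,:,::-1])
W=cloud("side",d); Q=(W-[.6535,-.2395,.14])@R.from_euler('z',12.1,degrees=True).as_matrix()
m=(Q[...,2]>.0)&(Q[...,2]<.1)&(Q[...,1]>-.078)&(Q[...,1]<-.02)&(Q[...,0]<.0)&(Q[...,0]>-.15)
# rear wall rim: max z as function of x; floor plane fit
f=(abs(Q[...,0]+.075)<.05)&(abs(Q[...,1]+.03)<.04)&(Q[...,2]<.06)&(Q[...,2]>.005)
P=Q[f]; P=P[~np.isnan(P[:,0])]; c,*_=np.linalg.lstsq(np.c_[P[:,:2],np.ones(len(P))],P[:,2],rcond=None); print("floor slope x,y",c,len(P))
E
```

```text
t 7.2 p [ 0.4917 -0.2765  0.2072] gap 0.0051 F [ 0.4 -0.2 -3.4] J [-0.39  0.19 -0.3  -0.42 -0.71  0.87]
rot err tool [-0.0001 -0.0033 -0.0019]
[-0.32260473  1.43964471  0.04953057]
floor slope x,y [-0.00362575 -0.00785373  0.0226824 ] 1921
```

View pics/s5.png

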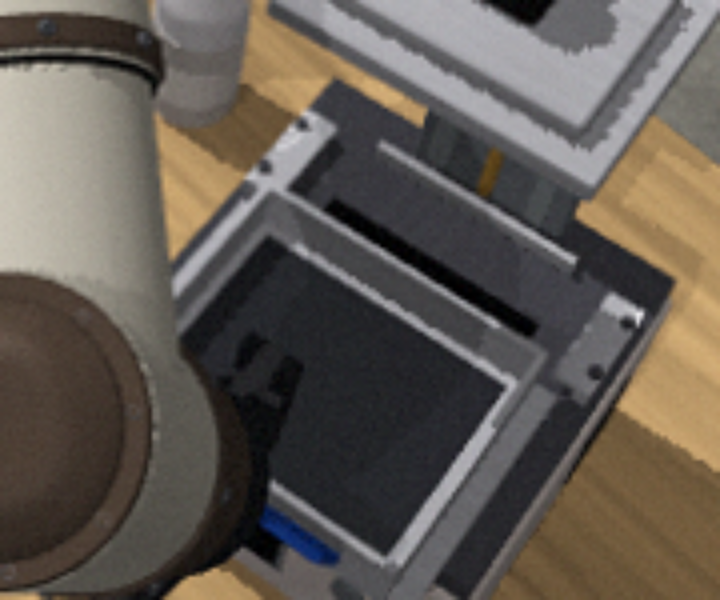

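The tank is airborne and level: floor slope about 0.4°, load about 3.4 N. Next, plan the travel.

```bash
python3 - <<'E'
from st import *
a=o['eef_pos']; b=a+[0,0,.04]; c=np.array([.537,.190,b[2]])
to(b); to(c,b); to(c-[0,0,.1],c)
E
```

```text
t 7.25 p [ 0.4914 -0.2763  0.2067] gap 0.0049 F [-0.1 -0.2 -2.9] J [-0.39  0.19 -0.3  -0.42 -0.71  0.87]
rot err tool [-0.0005 -0.0028 -0.0014]
to [ 0.4914 -0.2763  0.2467] tool shift [-0.0353  0.     -0.0189] rows 1.0 1.0
to [0.537  0.19   0.2467] tool shift [ 0.0665 -0.4466 -0.1253] rows 11.0 12.0
to [0.537  0.19   0.1467] tool shift [ 0.0882 -0.0001  0.0472] rows 3.0 3.0
```

>>> send_rows(series="0 0 0 -0.004 0 -0.0021 0;0 0 0 -0.007 0 -0.0037 0;0 0 0 -0.0085 0 -0.0045 0;0 0 0 -0.0085 0 -0.0045 0;0 0 0 -0.005 0 -0.0027 0;0 0 0 -0.0023 0 -0.0013 0")

```text
clock: 7.75
eef_pos: [0.4916, -0.2766, 0.2481]
tcp_rot: [2.592, 0.271, -1.549]
wrist_force: [0.1, 0.4, -2.5]
finger_gap: 0.0047
```

>>> send_rows(series="0 0 0 0.001 -0.0068 -0.0019 0;0 0 0 0.002 -0.0135 -0.0038 0;0 0 0 0.003 -0.0203 -0.0057 0;0 0 0 0.003 -0.0203 -0.0057 0;0 0 0 0.003 -0.0203 -0.0057 0;0 0 0 0.003 -0.0203 -0.0057 0;0 0 0 0.003 -0.0203 -0.0057 0;0 0 0 0.003 -0.0203 -0.0057 0;0 0 0 0.003 -0.0203 -0.0057 0;0 0 0 0.003 -0.0203 -0.0057 0;0 0 0 0.003 -0.0203 -0.0057 0;0 0 0 0.003 -0.0203 -0.0057 0")

```text
clock: 8.75
eef_pos: [0.5129, -0.0416, 0.2457]
tcp_rot: [2.591, 0.273, -1.556]
wrist_force: [-0.1, 0.2, -2.1]
finger_gap: 0.0049
```

>>> send_rows(series="0 0 0 0.003 -0.0203 -0.0057 0;0 0 0 0.003 -0.0203 -0.0057 0;0 0 0 0.003 -0.0203 -0.0057 0;0 0 0 0.003 -0.0203 -0.0057 0;0 0 0 0.003 -0.0203 -0.0057 0;0 0 0 0.003 -0.0203 -0.0057 0;0 0 0 0.003 -0.0203 -0.0057 0;0 0 0 0.003 -0.0203 -0.0057 0;0 0 0 0.003 -0.0203 -0.0057 0;0 0 0 0.002 -0.0135 -0.0038 0;0 0 0 0.001 -0.0068 -0.0019 0;0 0 0 0 0 0 0")

```text
clock: 9.75
eef_pos: [0.5342, 0.1701, 0.2462]
tcp_rot: [2.59, 0.275, -1.554]
wrist_force: [-1.0, 0.7, -3.2]
finger_gap: 0.0051
```

```bash
python3 - <<'E'
from st import *
to([.537,.19,.2467])
for n in ("side","top"):
    p,d=robot.camera(n); cv2.imwrite(f"pics/{n}6.png",p[:,:,::-1]); np.savez(n+"6.npz",p=p,d=d)
E
```

```text
t 9.75 p [0.5342 0.1701 0.2462] gap 0.0051 F [-1.   0.7 -3.2] J [ 0.67  0.07 -0.67  0.51 -0.44 -0.88]
rot err tool [ 0.0004 -0.0011  0.0001]
to [0.537  0.19   0.2467] tool shift [ 0.0028 -0.0189 -0.0064] rows 1.0 1.0
```

View pics/side6.png

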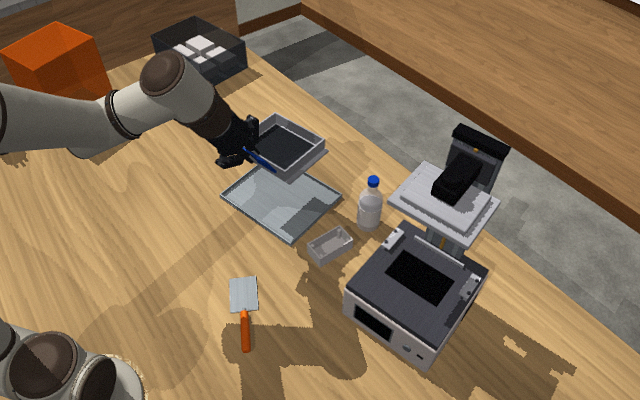

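View pics/top6.png

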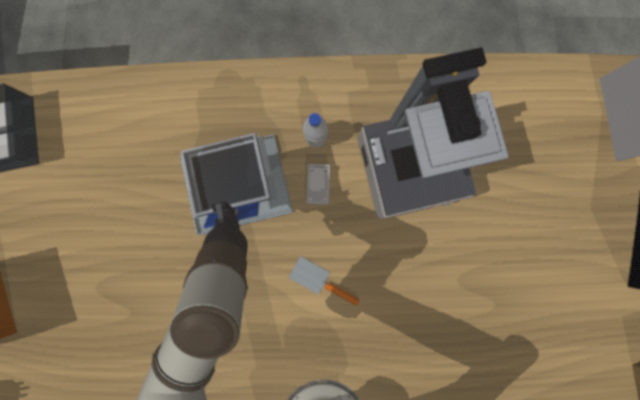

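The tank hangs level over the tray at side (290,145) and top (232,175), and nothing else on the bench has moved. I'll measure the tank's position in the hand.

```bash
python3 - <<'E'
from h import *
z=np.load("side6.npz")['p'][100:200,220:350]; cv2.imwrite("pics/sz6.png",cv2.resize(z,None,fx=6,fy=6,interpolation=cv2.INTER_CUBIC)[:,:,::-1])
z=np.load("top6.npz")['p'][125:240,175:305]; cv2.imwrite("pics/tz6.png",cv2.resize(z,None,fx=5,fy=5,interpolation=cv2.INTER_CUBIC)[:,:,::-1])
E
```

```text
(no output)
```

View pics/sz6.png

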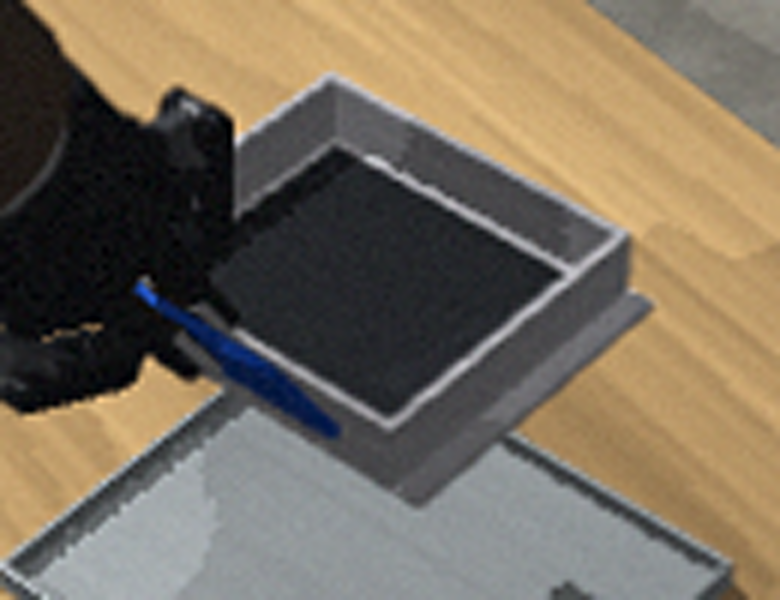

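View pics/tz6.png

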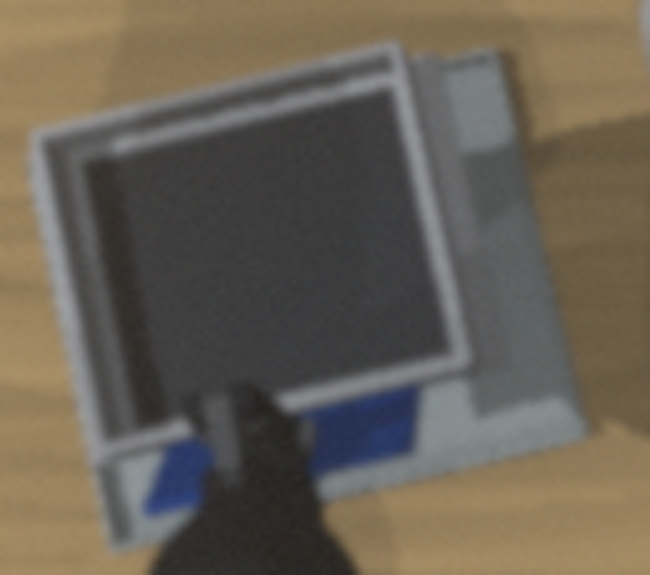

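```bash
python3 - <<'E'
from st import *
from scipy.optimize import least_squares
M=[((-.07,-.08,.034),{'side':(284.7,171.2),'top':(268.2,197.4)}),((.07,-.08,.034),{'side':(325,139.5),'top':(254,134)}),((.07,.08,.034),{'side':(275.3,112.8),'top':(182.4,152)}),((-.07,.08,.034),{'top':(194.6,215)}),((-.07,-.092,.005),{'side':(289.7,184.2)}),((.07,-.092,.005),{'side':(328.7,150.5)})]
for cams in (['side','top'],['side'],['top']):
    def f(x):
        r=[]
        for X,q in M:
            w=R.from_rotvec(x[3:]).apply(X)+x[:3]
            for n in q:
                if n in cams: r+=list(proj(n,w)[0]-q[n])
        return r
    s=least_squares(f,[.62,.19,.198,0,0,.21],x_scale=.1)
    print(cams,s.x.round(4),"tilt",np.arccos(R.from_rotvec(s.x[3:]).as_matrix()[2,2]).round(4),"yaw",np.degrees(s.x[5]).round(2),"rms",np.sqrt(np.mean(s.fun**2)).round(2))
print("expected",o['eef_pos']+[.0857,.0198,-.048])
E
```

```text
t 9.85 p [0.5339 0.1684 0.2461] gap 0.0051 F [-0.1 -0.  -3.8] J [ 0.67  0.07 -0.67  0.51 -0.44 -0.88]
rot err tool [-0.0016 -0.0004 -0.0012]
['side', 'top'] [ 0.6207  0.1914  0.1909 -0.0257  0.0126  0.2072] tilt 0.0286 yaw 11.87 rms 0.49
['side'] [ 0.6204  0.1899  0.1933 -0.0168  0.0125  0.2069] tilt 0.0209 yaw 11.86 rms 0.31
['top'] [ 0.6208  0.1943  0.1813 -0.0176  0.0357  0.2086] tilt 0.0398 yaw 11.95 rms 0.06
expected [0.61961243 0.18816795 0.19805001]
```

```bash
python3 - <<'E'
from st import *
for n in ("side","top"):
    W=cloud(n,np.load(n+"6.npz")['d']); Q=(W-[.6205,.190,.195])@R.from_euler('z',12.0,degrees=True).as_matrix()
    f=(abs(Q[...,0])<.05)&(abs(Q[...,1])<.06)&(Q[...,2]<.015)&(Q[...,2]>-.02)
    P=Q[f]; c,*_=np.linalg.lstsq(np.c_[P[:,:2],np.ones(len(P))],P[:,2],rcond=None); print(n,"floor slope x,y,z",c,len(P))
    B=(W[...,0]>.3)&(W[...,0]<.5)&(W[...,1]>-.3)&(W[...,1]<-.1)&(abs(W[...,2])<.02); P=W[B]
    c,*_=np.linalg.lstsq(np.c_[P[:,:2],np.ones(len(P))],P[:,2],rcond=None); print(n,"bench slope",c)
to([.537,.19,.2467]); to([.537,.19,.085],[.537,.19,.2467])
E
```

```text
t 9.85 p [0.5339 0.1684 0.2461] gap 0.0051 F [-0.1 -0.  -3.8] J [ 0.67  0.07 -0.67  0.51 -0.44 -0.88]
rot err tool [-0.0016 -0.0004 -0.0012]
side floor slope x,y,z [-0.00530079 -0.00283534  0.00640267] 1278
side bench slope [ 0.00020473 -0.00160921 -0.00182248]
top floor slope x,y,z [-0.00155866 -0.00157915  0.00890787] 2533
top bench slope [2.94200443e-05 1.20265616e-03 4.35933119e-04]
to [0.537  0.19   0.2467] tool shift [ 0.003  -0.0205 -0.0069] rows 1.0 1.0
to [0.537 0.19  0.085] tool shift [ 0.1427 -0.      0.076 ] rows 4.0 4.0
```

The depth fit shows the tank level (slopes at most 0.005). I'll centre it and lower to about 34 mm above the tray floor.

>>> send_rows(series="0 0 0 0.001 -0.007 -0.0023 0;0 0 0 0.001 -0.007 -0.0023 0;0 0 0 0.001 -0.0065 -0.0023 0;0 0 0 0.008 0 0.0043 0;0 0 0 0.0155 0 0.0082 0;0 0 0 0.02 0 0.0107 0;0 0 0 0.022 0 0.0117 0;0 0 0 0.022 0 0.0117 0;0 0 0 0.022 0 0.0117 0;0 0 0 0.018 0 0.0096 0;0 0 0 0.01 0 0.0053 0;0 0 0 0.0052 0 0.0028 0")

```text
clock: 10.85
eef_pos: [0.5455, 0.1974, 0.1407]
tcp_rot: [2.54, 0.23, -1.608]
wrist_force: [-0.0, 1.0, -2.8]
finger_gap: 0.0048
```

>>> send_rows(series="0 0 0 0 0 0 0;0 0 0 0 0 0 0")

```text
clock: 11.02
eef_pos: [0.5453, 0.1973, 0.1418]
tcp_rot: [2.541, 0.23, -1.606]
wrist_force: [0.7, -0.6, -3.4]
finger_gap: 0.0048
```

```bash
python3 - <<'E'
from st import *
to([.537,.19,.085]); to(o['eef_pos']-[0,0,.025])
for n in ("side","top"):
    p,d=robot.camera(n); np.savez(n+"7.npz",p=p,d=d); W=cloud(n,d); Q=(W-[.6225,.210,0])@R.from_euler('z',12.0,degrees=True).as_matrix()
    f=(abs(Q[...,0])<.05)&(abs(Q[...,1])<.05)&(Q[...,2]<.07)&(Q[...,2]>.02); P=Q[f]; c,*_=np.linalg.lstsq(np.c_[P[:,:2],np.ones(len(P))],P[:,2],rcond=None); print(n,c.round(4))
    cv2.imwrite(f"pics/{n}7.png",cv2.resize(p[110:260,170:350],None,fx=4,fy=4)[:,:,::-1])
E
```

```text
t 11.0167 p [0.5453 0.1973 0.1418] gap 0.0048 F [ 0.7 -0.6 -3.4] J [ 0.51  0.24 -0.87  1.26 -0.16 -1.53]
rot err tool [-0.0013  0.0479 -0.0292]
to [0.537 0.19  0.085] tool shift [0.0474 0.0041 0.0329] rows 2.0 2.0
to [0.5453 0.1973 0.1168] tool shift [ 0.0226 -0.0006  0.0107] rows 1.0 1.0
side [0. 0. 0.]
top [0. 0. 0.]
```

View pics/side7.png

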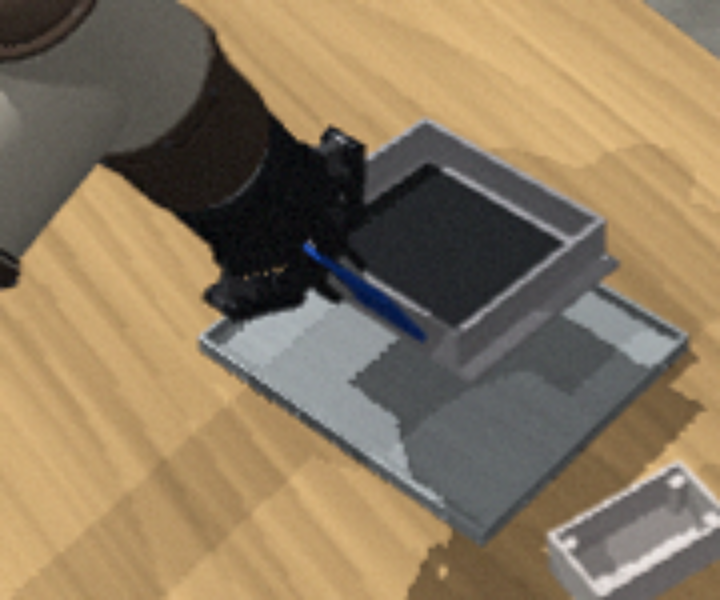

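View pics/top7.png

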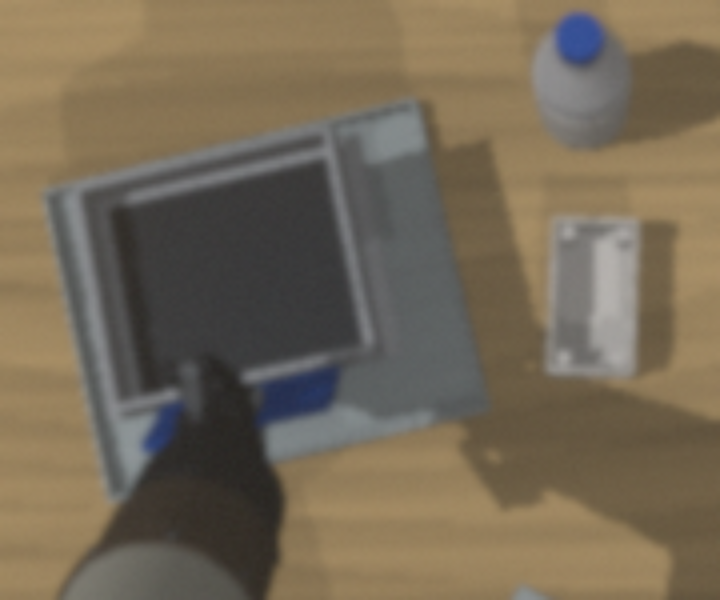

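J5 ran into its limit (-0.16), so this pose is near the wrist singularity. The tank is still held, tipped only a few hundredths of a radian. I'll fit a kinematic model to the recorded poses and choose a yaw that avoids this.

```bash
cat > kin.py <<'E'
from h import *
from scipy.optimize import least_squares
D=[([1.59658,.38554,.00661,-.0005,-1.19403,-.25862],[.14405,.60758,.24122],[1.37697,1.08831,-1.37991]),
([1.78,.33,-.37,.61,-.97,-1.95],[.1441,.6076,.2419],[2.595,.271,-1.556]),
([1.04,-.17,-.76,.55,-.71,-1.2],[.4024,.2193,.3002],[2.591,.277,-1.556]),
([-.34,.18,-.19,-.34,-.81,.73],[.5278,-.2713,.2601],[2.592,.268,-1.561]),
([-.3,.29,-.22,-.39,-.65,.77],[.5663,-.2603,.1881],[2.591,.273,-1.554]),
([-.39,.21,-.32,-.44,-.68,.9],[.4894,-.2765,.188],[2.591,.273,-1.556]),
([.67,.07,-.67,.51,-.44,-.88],[.5342,.1701,.2462],[2.59,.275,-1.554]),
([.51,.24,-.87,1.26,-.16,-1.53],[.5453,.1973,.1418],[2.541,.23,-1.606])]
rx=lambda a:R.from_euler('x',a); ry=lambda a:R.from_euler('y',a); rz=lambda a:R.from_euler('z',a)
def fk(j,p):
    # p: h,l,r0,L1,b1,ex,ez,d
    h,l,r0,L1,L1x,ex,ez,d,s4,s5,s6,c6=p
    A=rz(j[0])*ry(j[1]); B=A*ry(-j[2]); T=B*rx(s4*j[3])*ry(-j[4])*rx(-j[5]+c6)
    pos=rz(j[0]).apply([r0,l,h])+A.apply([L1x,0,L1])+B.apply([ex,0,ez])+T.apply([d,0,0])
    return pos,T
def full(x): return [*x[:8],1,1,1,x[8]]
if __name__=="__main__":
    best=None
    for s4 in (1,-1):
      for s6 in (1,-1):
        for c6 in (0,np.pi/2,np.pi,-np.pi/2):
          def T(j): return rz(j[0])*ry(j[1]-j[2])*rx(s4*j[3])*ry(-j[4])*rx(s6*j[5]+c6)
          e=max((R.from_rotvec(r).inv()*T(j)).magnitude() for j,_,r in D)
          if best is None or e<best[0]: best=(e,s4,s6,c6)
    print(best)
E
python3 kin.py
```

```text
(0.011843562143511004, -1, -1, 3.141592653589793)
```

```bash
cat > kin2.py <<'E'
from kin import *
def fk(j,p):
    h,l,r0,L1,L1x,ex,ez,d=p
    A=rz(j[0])*ry(j[1]); B=A*ry(-j[2]); T=B*rx(-j[3])*ry(-j[4])*rx(-j[5]+np.pi)
    return rz(j[0]).apply([r0,l,h])+A.apply([L1x,0,L1])+B.apply([ex,0,ez])+T.apply([d,0,0]),T
o=robot.observe(); D2=D[:1]+D[1:-1]+[(list(o['joints']),list(o['eef_pos']),list(o['tcp_rot']))]
s=least_squares(lambda p:np.concatenate([(fk(j,p)[0]-q) for j,q,_ in D2]+[0.003*np.array([p[2],p[4]])]),[.2,0,0,.4,0,.4,0,.2])
P=s.x
lo=np.array([-3.14,-1.21,-1.07,-3.16,-2.99,-3.1]);hi=np.array([3.14,2.06,1.41,2.05,-.16,3.1])
def ik(pos,T,j0):
    f=lambda j:(lambda a:np.r_[(a[0]-pos)*5,(T.inv()*a[1]).as_rotvec()])(fk(j,P))
    r=least_squares(f,np.clip(j0,lo+1e-3,hi-1e-3),bounds=(lo,hi)); return r.x,np.abs(r.fun).max()
if __name__=="__main__":
    print(P.round(4),"max err mm",(np.abs(s.fun).max()*1000).round(2))
    off=R.from_euler('z',-12.1,degrees=True).apply([.0857,.0198,-.048]) # tank centre minus TCP, tank frame
    for yaw in (12,6,0,-3,-6,-9,-12,20,25,30,102,90,110):
        row=[]
        T=target(np.radians(yaw),-1); j=o['joints']
        for z in (.2,.1,.05,.02,.005):
            c=np.array([.6225,.21,z]); pos=c-R.from_euler('z',yaw,degrees=True).apply(off)
            j,e=ik(pos,T,j); row.append((j[4].round(2),j[3].round(2),round(e,3)))
        print(yaw,[tuple(map(float,r)) for r in row],j.round(2))
E
python3 kin2.py
```

```text
[-0.0015 -0.1362  0.1633  0.4872  0.0985  0.1338  0.0568  0.2177] max err mm 68.14
12 [(-0.53, 0.42, 0.0), (-0.24, 2.05, 0.02), (-0.24, 2.05, 0.111), (-0.25, 2.05, 0.164), (-0.25, 2.05, 0.189)] [ 0.66  0.39 -1.07  2.05 -0.25 -2.52]
6 [(-0.59, 0.5, 0.0), (-0.29, 1.99, 0.006), (-0.27, 2.05, 0.094), (-0.27, 2.05, 0.143), (-0.27, 2.05, 0.166)] [ 0.68  0.4  -1.07  2.05 -0.27 -2.64]
0 [(-0.66, 0.54, 0.0), (-0.33, 1.81, 0.0), (-0.31, 1.95, 0.078), (-0.3, 2.02, 0.124), (-0.3, 2.05, 0.145)] [ 0.7   0.41 -1.07  2.05 -0.3  -2.76]
-3 [(-0.69, 0.56, 0.0), (-0.35, 1.69, 0.0), (-0.33, 1.9, 0.069), (-0.32, 1.97, 0.113), (-0.32, 2.01, 0.134)] [ 0.72  0.42 -1.07  2.01 -0.32 -2.78]
-6 [(-0.73, 0.57, 0.0), (-0.37, 1.58, 0.0), (-0.35, 1.85, 0.059), (-0.34, 1.92, 0.102), (-0.34, 1.95, 0.122)] [ 0.74  0.43 -1.07  1.95 -0.34 -2.8 ]
-9 [(-0.78, 0.57, 0.0), (-0.39, 1.47, 0.0), (-0.38, 1.81, 0.048), (-0.36, 1.87, 0.089), (-0.36, 1.91, 0.108)] [ 0.75  0.43 -1.07  1.91 -0.36 -2.82]
-12 [(-0.82, 0.57, 0.0), (-0.42, 1.37, 0.0), (-0.4, 1.78, 0.036), (-0.38, 1.84, 0.076), (-0.38, 1.87, 0.094)] [ 0.77  0.44 -1.07  1.
[... 210 characters left out ...]
 (-0.16, 2.05, 0.145), (-0.16, 2.05, 0.204), (-0.16, 2.05, 0.233)] [ 0.6   0.38 -1.03  2.05 -0.16 -2.23]
30 [(-0.45, 0.01, 0.0), (-0.16, -0.1, 0.117), (-0.2, -3.03, 0.094), (-0.22, -2.97, 0.143), (-0.23, -2.95, 0.166)] [ 0.5   0.41 -1.07 -2.95 -0.23  2.98]
102 [(-1.82, -0.51, 0.035), (-1.09, -0.56, 0.0), (-0.86, -0.67, 0.0), (-0.75, -0.76, 0.0), (-0.7, -0.82, 0.0)] [ 0.24  0.64 -0.4  -0.82 -0.7   2.22]
90 [(-1.43, -0.48, 0.0), (-0.82, -0.67, 0.0), (-0.63, -0.89, 0.0), (-0.54, -1.08, 0.0), (-0.51, -1.2, 0.0)] [ 0.25  0.58 -0.66 -1.2  -0.51  2.43]
110 [(-1.82, -0.52, 0.084), (-1.31, -0.5, 0.0), (-1.04, -0.57, 0.0), (-0.91, -0.63, 0.0), (-0.86, -0.67, 0.0)] [ 0.25  0.68 -0.21 -0.67 -0.86  2.17]
```

```bash
cat > kin3.py <<'E'
from kin import *
o=robot.observe(); D2=D[:-1]+[(list(o['joints']),list(o['eef_pos']),list(o['tcp_rot']))]
def frames(j):
    f0=rz(j[0]);A=f0*ry(j[1]);B=A*ry(-j[2]);C=B*rx(-j[3]);E=C*ry(-j[4]);T=E*rx(-j[5]+np.pi)
    return f0,A,B,C,E,T
def rows(j):
    f0,A,B,C,E,T=frames(j)
    m=[F.as_matrix() for F in (f0,A,B,C,E)]
    return np.column_stack([m[0],m[1][:,[0,2]],m[2],m[3][:,[1,2]],m[4][:,[0,2]]])
# cols: v1(xyz) A(x,z) B(x,y,z) C(y,z) E(x,z)
M=np.vstack([rows(j) for j,_,_ in D2]); y=np.concatenate([q for _,q,_ in D2])
lam=.003*np.sqrt(1.)
def fit(lam): return np.linalg.lstsq(np.vstack([M,lam*np.eye(M.shape[1])]),np.r_[y,np.zeros(M.shape[1])],rcond=None)[0]
P=fit(.02)
def fk(j): return rows(j)@P, frames(j)[-1]
if __name__=="__main__":
    for l in (.003,.01,.03): p=fit(l); print(l,p.round(3),np.abs(M@p-y).max().round(4),np.sqrt(np.mean((M@p-y)**2)).round(4))
E
python3 kin3.py
```

```text
0.003 [-0.006  0.001  0.163  0.003  0.566  0.425  0.001 -0.    -0.162 -0.001
  0.287 -0.   ] 0.0025 0.0011
0.01 [-0.005  0.001  0.163  0.003  0.565  0.424  0.001 -0.    -0.162 -0.001
  0.287 -0.   ] 0.0024 0.0011
0.03 [-0.002  0.     0.162  0.004  0.563  0.421  0.     0.001 -0.161 -0.001
  0.285 -0.   ] 0.0027 0.0012
```

```bash
cat >> kin3.py <<'E'
lo=np.array([-3.14,-1.21,-1.07,-3.16,-2.99,-3.1]);hi=np.array([3.14,2.06,1.41,2.05,-.16,3.1])
def ik(pos,T,j0):
    f=lambda j:(lambda a:np.r_[(a[0]-pos)*5,(T.inv()*a[1]).as_rotvec()])(fk(j))
    r=least_squares(f,np.clip(j0,lo+1e-3,hi-1e-3),bounds=(lo,hi)); return r.x,np.abs(r.fun).max()
off=R.from_euler('z',-12.1,degrees=True).apply([.0857,.0198,-.048])
def tcp_for(c,yaw): return np.array(c)-R.from_euler('z',yaw,degrees=True).apply(off), target(np.radians(yaw),-1)
E
python3 - <<'E'
from kin3 import *
for yaw in (12,4,0,-4,-8,20,25,30,-78,-70,-85,102,90,110,192,180):
    row=[]; best=None
    rng=np.random.default_rng(0)
    pos,T=tcp_for([.6225,.21,.2],yaw)
    cand=[ik(pos,T,o['joints'])]+[ik(pos,T,rng.uniform(lo,hi)) for _ in range(6)]
    cand=[c for c in cand if c[1]<.003] or cand[:1]
    for j,e in cand:
        row=[]
        for z in (.2,.1,.05,.02,.004):
            pos,T=tcp_for([.6225,.21,z],yaw); j,e=ik(pos,T,j); row.append((float(j[4].round(2)),float(j[3].round(2)),round(float(e),3)))
        sc=max(r[2] for r in row)
        if best is None or sc<best[0]: best=(sc,row,j)
    print(yaw,best[1],best[2].round(2))
E
```

```text
12 [(-0.45, 0.53, 0.0), (-0.16, 1.17, 0.043), (-0.16, 2.05, 0.109), (-0.16, 2.05, 0.112), (-0.16, 2.05, 0.114)] [ 0.29  0.38 -0.9   2.05 -0.16 -2.13]
4 [(-0.5, 0.65, 0.0), (-0.16, 1.68, 0.002), (-0.16, 2.05, 0.04), (-0.17, 2.05, 0.07), (-0.18, 2.05, 0.086)] [ 0.31  0.38 -0.9   2.05 -0.18 -2.29]
0 [(-0.53, 0.69, 0.0), (-0.22, 1.53, 0.0), (-0.18, 2.05, 0.019), (-0.21, 2.05, 0.048), (-0.22, 2.05, 0.063)] [ 0.34  0.39 -0.9   2.05 -0.22 -2.38]
-4 [(-0.57, 0.71, 0.0), (-0.29, 1.4, 0.0), (-0.22, 2.05, 0.001), (-0.24, 2.05, 0.03), (-0.25, 2.05, 0.045)] [ 0.37  0.4  -0.9   2.05 -0.25 -2.46]
-8 [(-0.62, 0.71, 0.0), (-0.35, 1.28, 0.0), (-0.27, 1.85, 0.0), (-0.27, 2.05, 0.011), (-0.29, 2.05, 0.027)] [ 0.39  0.41 -0.9   2.05 -0.29 -2.55]
20 [(-0.45, 0.34, 0.0), (-0.16, 0.62, 0.039), (-0.16, 0.26, 0.079), (-0.16, 0.01, 0.099), (-0.16, -0.13, 0.116)] [ 0.58  0.4  -0.59 -0.13 -0.16 -0.08]
25 [(-0.47, 0.21, 0.0), (-0.16, 0.4, 0.016), (-0.16, 0.07, 0.056), (-0.16, -0.14, 0.081), (-0.16, -0.26, 0.092)] [ 0.55  0.4  -0.56 -0.26 -0.16  0.15]
30 [(-0.5, 0.07, 0.0), (-0.2, 0.15, 0.0), (-0.16, -0.04, 0.028)
[... 543 characters left out ...]
23, -0.52, 0.0), (-1.15, -0.54, 0.0), (-1.11, -0.55, 0.0), (-1.08, -0.56, 0.0)] [ 0.19  0.66  0.1  -0.56 -1.08  1.88]
90 [(-1.25, -0.5, 0.0), (-1.09, -0.55, 0.0), (-1.01, -0.57, 0.0), (-0.97, -0.59, 0.0), (-0.95, -0.6, 0.0)] [ 0.19  0.6  -0.01 -0.6  -0.95  1.74]
110 [(-1.48, -0.49, 0.0), (-1.31, -0.5, 0.0), (-1.24, -0.51, 0.0), (-1.19, -0.52, 0.0), (-1.17, -0.53, 0.0)] [ 0.2   0.7   0.17 -0.53 -1.17  1.96]
192 [(-2.07, -0.14, 0.0), (-1.87, -0.13, 0.0), (-1.78, -0.13, 0.0), (-1.73, -0.13, 0.0), (-1.7, -0.13, 0.0)] [ 0.48  1.    0.66 -0.13 -1.7   2.88]
180 [(-2.05, -0.22, 0.0), (-1.85, -0.2, 0.0), (-1.76, -0.2, 0.0), (-1.71, -0.2, 0.0), (-1.69, -0.2, 0.0)] [ 0.43  0.98  0.65 -0.2  -1.69  2.74]
```

The model fits to 2.5 mm. With the lip towards the robot the arm can't get down to the tray at this yaw. Turned -90° (yaw -78°, lip to the left) it has ample joint room, and the base still fits (184 mm in 207 mm). I'll check that path.

```bash
python3 - <<'E'
from kin3 import *
Rc=R.from_rotvec(o['tcp_rot']); p=o['eef_pos']
p0,T0=tcp_for([.6225,.21,.198],12.1)
def inc(pa,Ra,pb,Rb): return (Ra.inv()*Rb).as_rotvec(), Ra.inv().apply(pb-pa)
print("raise", *[a.round(4) for a in inc(p,Rc,p0,T0)], "from",p.round(4),"to",p0.round(4))
a=tcp_for([.6225,.21,.198],12.1); b=tcp_for([.6225,.21,.198],12.1-90.1/24)
print("screw row",*[x.round(4) for x in inc(a[0],a[1],b[0],b[1])])
j=o['joints']
for k in range(0,25,3):
    q,T=tcp_for([.6225,.21,.198],12.1-90.1/24*k); j,e=ik(q,T,j); print(k,q.round(3),j.round(2),round(float(e),4))
for z in (.1,.05,.004):
    q,T=tcp_for([.6225,.21,z],-78); j,e=ik(q,T,j); print(z,q.round(3),j.round(2),round(float(e),4))
E
```

```text
raise [-0.0015  0.0475 -0.0292] [-0.0979  0.0078 -0.0357] from [0.5452 0.1971 0.1421] to [0.5368 0.1902 0.246 ]
screw row [ 0.0579 -0.      0.0308] [ 0.     -0.0058 -0.0001]
0 [0.537 0.19  0.246] [ 0.7   0.09 -0.66  0.54 -0.44 -0.94] 0.0
3 [0.535 0.207 0.246] [ 0.75  0.11 -0.67  0.69 -0.52 -1.3 ] 0.0
6 [0.536 0.225 0.246] [ 0.81  0.15 -0.63  0.72 -0.64 -1.55] 0.0
9 [0.54  0.241 0.246] [ 0.86  0.2  -0.55  0.69 -0.77 -1.73] 0.0
12 [0.548 0.257 0.246] [ 0.89  0.27 -0.45  0.64 -0.9  -1.88] 0.0
15 [0.558 0.27  0.246] [ 0.9   0.34 -0.33  0.58 -1.03 -2.  ] 0.0
18 [0.572 0.282 0.246] [ 0.89  0.41 -0.2   0.51 -1.16 -2.12] 0.0
21 [0.586 0.29  0.246] [ 0.87  0.49 -0.06  0.45 -1.29 -2.23] 0.0
24 [0.603 0.296 0.246] [ 0.85  0.56  0.08  0.39 -1.41 -2.34] 0.0
0.1 [0.603 0.296 0.148] [ 0.85  0.63 -0.05  0.41 -1.23 -2.41] 0.0
0.05 [0.603 0.296 0.098] [ 0.84  0.68 -0.1   0.43 -1.14 -2.46] 0.0
0.004 [0.603 0.296 0.052] [ 0.84  0.73 -0.14  0.45 -1.06 -2.5 ] 0.0
```

>>> send_rows(series="0 0 0 -0.0045 0.0003 -0.0015 0;0 0 0 -0.0085 0.0007 -0.003 0;0 0 0 -0.0085 0.0007 -0.003 0;0 0.006 -0.0036 -0.0085 0.0007 -0.003 0;0 0.006 -0.0036 -0.0085 0.0007 -0.003 0;0 0.006 -0.0036 -0.0085 0.0007 -0.003 0;0 0.006 -0.0036 -0.0085 0.0007 -0.003 0;0 0.006 -0.0036 -0.0085 0.0007 -0.003 0;0 0.006 -0.0036 -0.0085 0.0007 -0.0035 0;0 0.006 -0.0036 -0.0085 0.0007 -0.0035 0;0 0.006 -0.0036 -0.0085 0.0007 -0.0035 0;0 0 0 -0.0085 0.0007 -0.0035 0")

```text
clock: 12.12
eef_pos: [0.535, 0.1877, 0.2461]
tcp_rot: [2.59, 0.271, -1.558]
wrist_force: [-0.2, -0.6, -2.3]
finger_gap: 0.0046
```

```bash
cat > st2.py <<'E'
from kin3 import *
import sys
c=[float(v) for v in sys.argv[1:4]]; yaw=float(sys.argv[4])
o=robot.observe(); Rc=R.from_rotvec(o['tcp_rot']); p=o['eef_pos']; q,T=tcp_for(c,yaw)
ty=np.degrees(np.arctan2(*(Rc.as_matrix()[[1,0],2]*-1)))
print("t",round(o['clock'],2),"p",p.round(4),"F",o['wrist_force'].round(1),"J",o['joints'].round(2),"gap",o['finger_gap'].round(4),"yaw",ty.round(2),"tank exp",(p+R.from_euler('z',ty,degrees=True).apply(off)).round(4))
print("turn",(Rc.inv()*T).as_rotvec().round(4),"shift",Rc.inv().apply(q-p).round(4))
E
python3 st2.py .6225 .21 .198 12.1
```

```text
Traceback (most recent call last):
  File "st2.py", line 6, in <module>
    print("t",round(o['clock'],2),"p",p.round(4),"F",o['wrist_force'].round(1),"J",o['joints'].round(2),"gap",o['finger_gap'].round(4),"yaw",ty.round(2),"tank exp",(p+R.from_euler('z',ty,degrees=True).apply(off)).round(4))
                                                                                                              ^^^^^^^^^^^^^^^^^^^^^
AttributeError: 'float' object has no attribute 'round'
```

Recovered: z is 0.246 and the orientation is right. Now I'll swing the tank about its own centre.

>>> send_rows(series="0.029 0 0.0154 0 -0.0029 0 0;0.0579 0 0.0308 0 -0.0058 0 0;0.0579 0 0.0308 0 -0.0058 0 0;0.0579 0 0.0308 0 -0.0058 0 0;0.0579 0 0.0308 0 -0.0058 0 0;0.0579 0 0.0308 0 -0.0058 0 0;0.0579 0 0.0308 0 -0.0058 0 0;0.0579 0 0.0308 0 -0.0058 0 0;0.0579 0 0.0308 0 -0.0058 0 0;0.0579 0 0.0308 0 -0.0058 0 0;0.0579 0 0.0308 0 -0.0058 0 0;0.0579 0 0.0308 0 -0.0058 0 0")

```text
clock: 13.12
eef_pos: [0.5442, 0.2535, 0.2459]
tcp_rot: [-2.383, 0.669, 1.434]
wrist_force: [-0.7, -0.8, -2.1]
finger_gap: 0.005
```

```bash
sed -i "s/o\['finger_gap'\].round(4)/round(o['finger_gap'],4)/" st2.py; python3 st2.py .6225 .21 .198 -78
```

```text
t 13.12 p [0.5442 0.2535 0.2459] F [-0.7 -0.8 -2.1] J [ 0.89  0.26 -0.47  0.64 -0.88 -1.86] gap 0.005 yaw -31.46 tank exp [0.62   0.2088 0.1979]
turn [0.7176 0.002  0.3821] shift [ 0.0131 -0.0666 -0.0247]
```

>>> send_rows(series="0.0579 0 0.0308 0 -0.0058 0 0;0.0579 0 0.0308 0 -0.0058 0 0;0.0579 0 0.0308 0 -0.0058 0 0;0.0579 0 0.0308 0 -0.0058 0 0;0.0579 0 0.0308 0 -0.0058 0 0;0.0579 0 0.0308 0 -0.0058 0 0;0.0579 0 0.0308 0 -0.0058 0 0;0.0579 0 0.0308 0 -0.0058 0 0;0.0579 0 0.0308 0 -0.0058 0 0;0.0579 0 0.0308 0 -0.0058 0 0;0.0579 0 0.0308 0 -0.0058 0 0;0.029 0 0.0154 0 -0.0029 0 0")

```text
clock: 14.12
eef_pos: [0.5958, 0.2951, 0.2452]
tcp_rot: [-1.797, 1.369, 1.083]
wrist_force: [-0.8, -0.1, -3.2]
finger_gap: 0.005
```

>>> send_rows(series="0 0 0 0 0 0 0;0 0 0 0 0 0 0")

```text
clock: 14.28
eef_pos: [0.5951, 0.294, 0.2452]
tcp_rot: [-1.801, 1.368, 1.084]
wrist_force: [0.2, -0.2, -2.5]
finger_gap: 0.005
```

```bash
python3 st2.py .6225 .21 .198 -78; python3 - <<'E'
from h import *
for n in ("side","top"):
    p,d=robot.camera(n); np.savez(n+"8.npz",p=p,d=d); W=cloud(n,d); Q=(W-[.6225,.210,0])@R.from_euler('z',-78,degrees=True).as_matrix()
    f=(abs(Q[...,0])<.04)&(abs(Q[...,1])<.05)&(Q[...,2]<.21)&(Q[...,2]>.18); P=Q[f]; c,*_=np.linalg.lstsq(np.c_[P[:,:2],np.ones(len(P))],P[:,2],rcond=None); print(n,c.round(4),f.sum())
z=np.load("side8.npz")['p'][80:270,180:350]; cv2.imwrite("pics/sz8.png",cv2.resize(z,None,fx=4,fy=3,interpolation=cv2.INTER_CUBIC)[:,:,::-1])
z=np.load("top8.npz")['p'][115:245,165:305]; cv2.imwrite("pics/tz8.png",cv2.resize(z,None,fx=5,fy=4.5,interpolation=cv2.INTER_CUBIC)[:,:,::-1])
E
```

```text
t 14.28 p [0.5951 0.294  0.2452] F [ 0.2 -0.2 -2.5] J [ 0.86  0.53  0.02  0.41 -1.37 -2.3 ] gap 0.005 yaw -74.37 tank exp [0.6202 0.2097 0.1972]
turn [0.056  0.0007 0.0285] shift [-0.0006 -0.0079 -0.0008]
side [-0.0076 -0.0006  0.2002] 932
top [-0.0036 -0.0013  0.2031] 1685
```

View pics/sz8.png

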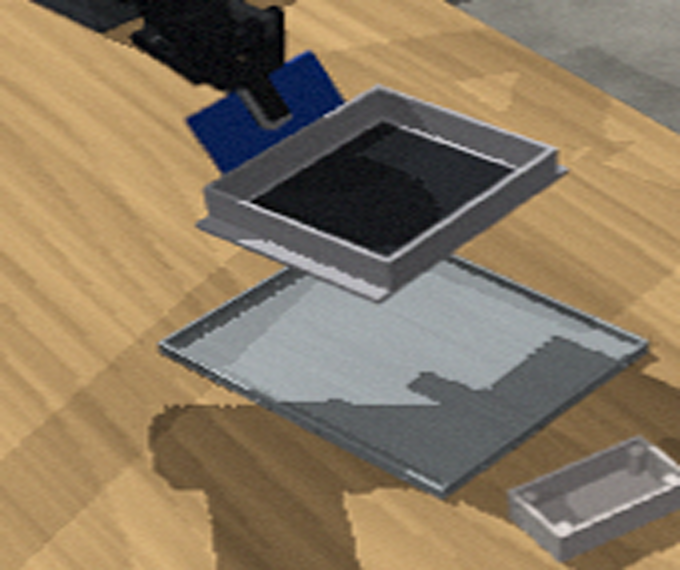

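View pics/tz8.png

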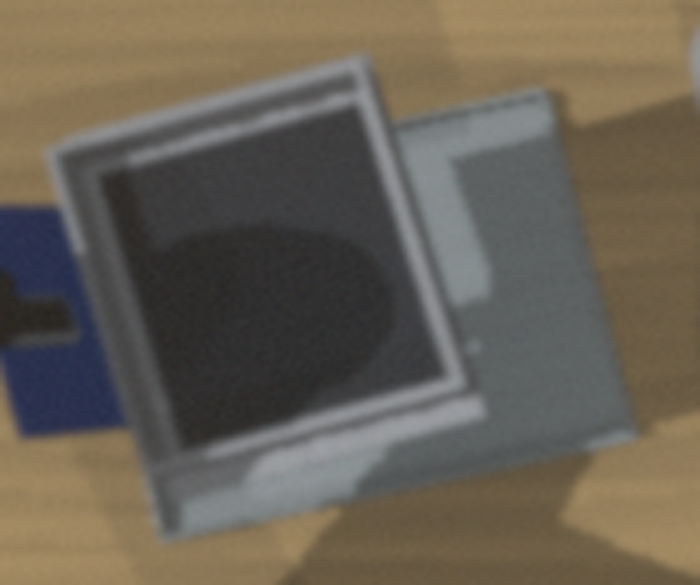

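```bash
python3 - <<'E'
from h import *
from scipy.optimize import least_squares
M=[((-.07,-.08,.034),{'side':(231.2,142.7),'top':(195,218.3)}),((.07,-.08,.034),{'side':(277.5,166.7),'top':(258,200.6)}),((.07,.08,.034),{'side':(319.5,130),'top':(239.4,127.7)}),((-.07,.08,.034),{'side':(274.5,109.3),'top':(175,148.8)}),((.07,-.092,.005),{'side':(275.5,180),'top':(262,205.7)}),((.07,.092,.005),{'side':(322,136.7)}),((-.07,-.092,.005),{'side':(229.5,155.3)})]
hx,hy=.1075,.13
TR=[((hx,hy,.015),{'side':(273.5,153.5),'top':(182.5,158)}),((hx,-hy,.015),{'side':(342.3,196),'top':(275,135.3)}),((-hx,-hy,.015),{'side':(291.4,245.4),'top':(292.3,212)}),((-hx,hy,.015),{'side':(220,195.8),'top':(198,234.5)})]
for nm,MM,x0,z in (("tank",M,[.62,.21,-1.3],.197),("tray",TR,[.62,.21,.2],0)):
  for cams in (['side','top'],['side'],['top']):
    def f(x):
        r=[]
        for X,q in MM:
            w=R.from_euler('z',x[2]).apply(X)+[x[0],x[1],z+ (x[3] if len(x)>3 else 0)]
            for n in q:
                if n in cams: r+=list(proj(n,w)[0]-q[n])
        return r
    s=least_squares(f,x0+([0] if nm=="tank" else [])); print(nm,cams,s.x.round(4),np.degrees(s.x[2]).round(2),"rms",np.sqrt(np.mean(s.fun**2)).round(2))
E
```

```text
tank ['side', 'top'] [ 0.6235  0.2099 -1.3021 -0.0066] -74.6 rms 0.71
tank ['side'] [ 0.6279  0.2167 -1.2988 -0.0135] -74.42 rms 0.44
tank ['top'] [ 0.6242  0.2117 -1.3052 -0.0144] -74.78 rms 0.8
tray ['side', 'top'] [0.624  0.2116 0.2079] 11.91 rms 1.16
tray ['side'] [0.6224 0.207  0.2094] 12.0 rms 0.6
tray ['top'] [0.6246 0.2145 0.2067] 11.84 rms 0.85
```

```bash
python3 st2.py .622 .211 .197 -78; python3 - <<'E'
from st import *
T=target(np.radians(-78),-1); print(T.inv().apply([0,0,-.1]))
E
```

```text
t 14.38 p [0.5948 0.2936 0.2455] F [ 1.  -0.1 -2.9] J [ 0.86  0.53  0.02  0.41 -1.37 -2.3 ] gap 0.0052 yaw -74.36 tank exp [0.6198 0.2093 0.1975]
turn [0.0561 0.0001 0.0285] shift [-0.     -0.0081  0.0011]
t 14.3833 p [0.5948 0.2936 0.2455] gap 0.0052 F [ 1.  -0.1 -2.9] J [ 0.86  0.53  0.02  0.41 -1.37 -2.3 ]
rot err tool [-1.3326e+00  1.0000e-03 -7.0950e-01]
[0.08829476 0.         0.04694716]
```

>>> send_rows(series="0.028 0 0.0142 0 -0.004 0.0005 0;0.028 0 0.0142 0 -0.004 0.0005 0;0 0 0 0 0 0 0;0 0 0 0.007 0 0.0037 0;0 0 0 0.0132 0 0.007 0;0 0 0 0.0177 0 0.0094 0;0 0 0 0.0177 0 0.0094 0;0 0 0 0.0177 0 0.0094 0;0 0 0 0.0177 0 0.0094 0;0 0 0 0.0177 0 0.0094 0;0 0 0 0.0132 0 0.007 0;0 0 0 0.007 0 0.0037 0")

```text
clock: 15.38
eef_pos: [0.6013, 0.2954, 0.0962]
tcp_rot: [-1.748, 1.419, 1.052]
wrist_force: [-0.5, -0.8, -3.3]
finger_gap: 0.0047
```

>>> send_rows(series="0 0 0 0 0 0 0;0 0 0 0 0 0 0")

```text
clock: 15.55
eef_pos: [0.6028, 0.2965, 0.0991]
tcp_rot: [-1.748, 1.415, 1.049]
wrist_force: [0.4, 1.1, -2.1]
finger_gap: 0.0049
```

```bash
python3 st2.py .622 .211 .004 -78; python3 - <<'E'
from h import *
for n in ("side","top"):
    p,d=robot.camera(n); np.savez(n+"9.npz",p=p,d=d)
z=np.load("side9.npz")['p'][110:270,180:350]; cv2.imwrite("pics/sz9.png",cv2.resize(z,None,fx=4,fy=3.5,interpolation=cv2.INTER_CUBIC)[:,:,::-1])
z=np.load("top9.npz")['p'][115:245,165:305]; cv2.imwrite("pics/tz9.png",cv2.resize(z,None,fx=5,fy=4.5,interpolation=cv2.INTER_CUBIC)[:,:,::-1])
E
```

```text
t 15.55 p [0.6028 0.2965 0.0991] F [ 0.4  1.1 -2.1] J [ 0.84  0.68 -0.1   0.43 -1.14 -2.46] gap 0.0049 yaw -77.99 tank exp [0.6224 0.2107 0.0511]
turn [ 0.0001 -0.001   0.0001] shift [0.0414 0.0004 0.0225]
```

View pics/sz9.png

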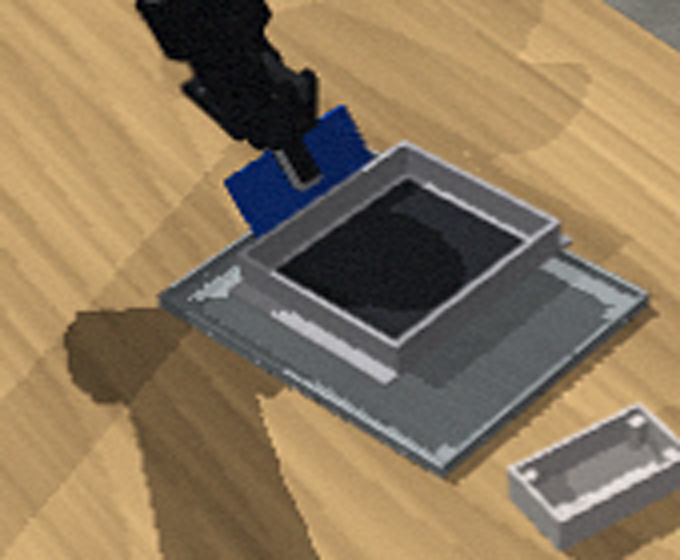

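View pics/tz9.png

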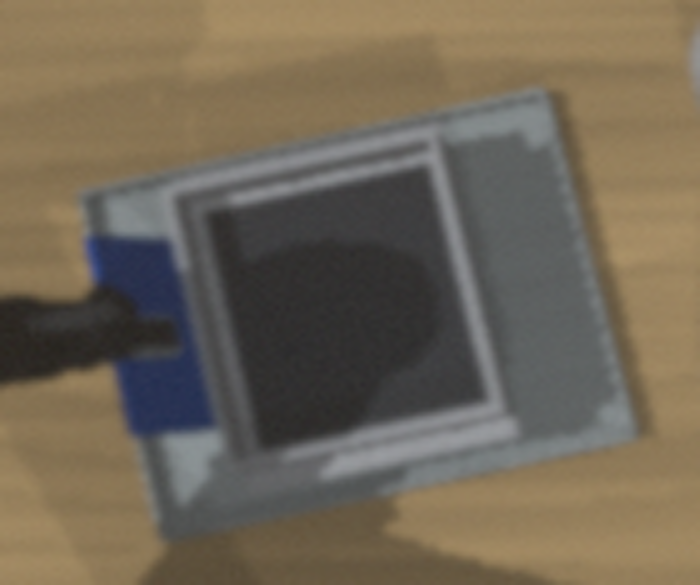

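```bash
python3 - <<'E'
from h import *
from scipy.optimize import least_squares
M=[((-.07,-.08,.034),{'side':(240,183.4)}),((.07,-.08,.034),{'side':(279.5,208.6),'top':(265.4,205.7)}),((.07,.08,.034),{'side':(320,174.3),'top':(253,145)}),((-.07,.08,.034),{'side':(281.3,151.4),'top':(199.4,158.3)}),((.07,-.092,.005),{'top':(268.6,211)})]
for cams in (['side','top'],['side'],['top']):
    def f(x):
        r=[]
        for X,q in M:
            w=R.from_euler('z',x[2]).apply(X)+[x[0],x[1],.0511]
            for n in q:
                if n in cams: r+=list(proj(n,w)[0]-q[n])
        return r
    s=least_squares(f,[.62,.21,-1.36]); print(cams,s.x.round(4),np.degrees(s.x[2]).round(2),"rms",np.sqrt(np.mean(s.fun**2)).round(2))
E
```

```text
['side', 'top'] [ 0.6232  0.208  -1.3639] -78.15 rms 1.19
['side'] [ 0.6223  0.2041 -1.3633] -78.11 rms 0.83
['top'] [ 0.6232  0.2102 -1.3657] -78.25 rms 1.04
```

In each camera's frame, the tank and tray centres agree to within about 2 mm across the tight direction. I'll lower the rest of the way.

>>> send_rows(series="0 0 0 0.005 0 0.0027 0;0 0 0 0.008 0 0.0042 0;0 0 0 0.008 0 0.0042 0;0 0 0 0.008 0 0.0042 0;0 0 0 0.004 0 0.0021 0;0 0 0 0.002 0 0.001 0;0 0 0 0 0 0 0;0 0 0 0 0 0 0")

```text
clock: 16.32
eef_pos: [0.603, 0.2963, 0.0593]
tcp_rot: [-1.747, 1.416, 1.049]
wrist_force: [0.3, -0.4, -3.7]
finger_gap: 0.0051
```

```bash
python3 st2.py .622 .211 .004 -78
```

```text
t 16.32 p [0.603  0.2963 0.0593] F [ 0.3 -0.4 -3.7] J [ 0.84  0.72 -0.13  0.45 -1.07 -2.49] gap 0.0051 yaw -78.04 tank exp [0.6226 0.2106 0.0113]
turn [-0.0006 -0.0008 -0.0002] shift [0.0062 0.0006 0.0039]
```

Still hanging (-3.7 N), about 7 mm above the floor. From here, 1.5 mm steps.

>>> send_rows(series="0 0 0 0.0013 0 0.0007 0;0 0 0 0.0013 0 0.0007 0;0 0 0 0.0013 0 0.0007 0;0 0 0 0 0 0 0;0 0 0 0 0 0 0")

```text
clock: 16.73
eef_pos: [0.6028, 0.2962, 0.0549]
tcp_rot: [-1.747, 1.416, 1.049]
wrist_force: [0.2, -0.0, -4.2]
finger_gap: 0.0047
```

>>> send_rows(series="0 0 0 0.0009 0 0.0005 0;0 0 0 0.0009 0 0.0005 0;0 0 0 0 0 0 0;0 0 0 0 0 0 0")

```text
clock: 17.07
eef_pos: [0.6029, 0.2963, 0.0529]
tcp_rot: [-1.747, 1.416, 1.049]
wrist_force: [-0.5, -0.0, -2.5]
finger_gap: 0.005
```

```bash
python3 st2.py .622 .211 .004 -78
```

```text
t 17.07 p [0.6029 0.2963 0.0529] F [-0.5 -0.  -2.5] J [ 0.84  0.73 -0.14  0.45 -1.06 -2.5 ] gap 0.005 yaw -78.05 tank exp [0.6224 0.2106 0.0049]
turn [-0.0007 -0.0006 -0.0003] shift [0.0005 0.0004 0.0009]
```

>>> send_rows(series="0 0 0 0.0009 0 0.0005 0;0 0 0 0 0 0 0;0 0 0 0 0 0 0")

```text
clock: 17.32
eef_pos: [0.603, 0.2964, 0.0522]
tcp_rot: [-1.747, 1.416, 1.049]
wrist_force: [-0.1, 0.3, -1.3]
finger_gap: 0.0052
```

```bash
python3 st2.py .622 .211 .004 -78
```

```text
t 17.32 p [0.603  0.2964 0.0522] F [-0.1  0.3 -1.3] J [ 0.84  0.73 -0.14  0.45 -1.05 -2.5 ] gap 0.0052 yaw -78.06 tank exp [0.6225 0.2107 0.0042]
turn [-0.0009 -0.0008  0.0001] shift [-0.      0.0005  0.0005]
```

>>> send_rows(series="0 0 0 0.0009 0 0.0005 0;0 0 0 0 0 0 0;0 0 0 0 0 0 0")

```text
clock: 17.57
eef_pos: [0.603, 0.2965, 0.0522]
tcp_rot: [-1.748, 1.416, 1.048]
wrist_force: [-4.1, -0.1, 5.3]
finger_gap: 0.005
```

```bash
python3 st2.py .622 .211 .004 -78
```

```text
t 17.57 p [0.603  0.2965 0.0522] F [-4.1 -0.1  5.3] J [ 0.84  0.73 -0.14  0.45 -1.05 -2.5 ] gap 0.005 yaw -78.07 tank exp [0.6225 0.2107 0.0042]
turn [-0.001  -0.0013  0.0005] shift [-0.0001  0.0006  0.0004]
```

The tank is down: the floor now pushes up about 5 N. I'll release it and back out along the slope.

>>> send_rows(series="0 0 0 0 0 0 0.08;0 0 0 0 0 0 0.12;0 0 0 0 0 0 0.2;0 0 0 0 0 0 0.3;0 0 0 0 0 0 0.4;0 0 0 0 0 0 0.4;0 0 0 0 0 0 0.4;0 0 0 0 0 0 0.4")

```text
clock: 18.23
eef_pos: [0.6029, 0.2964, 0.0507]
tcp_rot: [-1.747, 1.416, 1.049]
wrist_force: [-0.2, 1.3, -0.5]
finger_gap: 0.0337
```

```bash
python3 st2.py .622 .211 .004 -78; python3 - <<'E'
from h import *
p,d=robot.camera("side"); cv2.imwrite("pics/sz10.png",cv2.resize(p[110:270,180:350],None,fx=4,fy=3.5,interpolation=cv2.INTER_CUBIC)[:,:,::-1])
E
```

```text
t 18.23 p [0.6029 0.2964 0.0507] F [-0.2  1.3 -0.5] J [ 0.84  0.73 -0.14  0.45 -1.05 -2.5 ] gap 0.0337 yaw -78.05 tank exp [0.6225 0.2106 0.0027]
turn [-0.0007 -0.0005 -0.0004] shift [-0.0014  0.0004 -0.0002]
```

View pics/sz10.png

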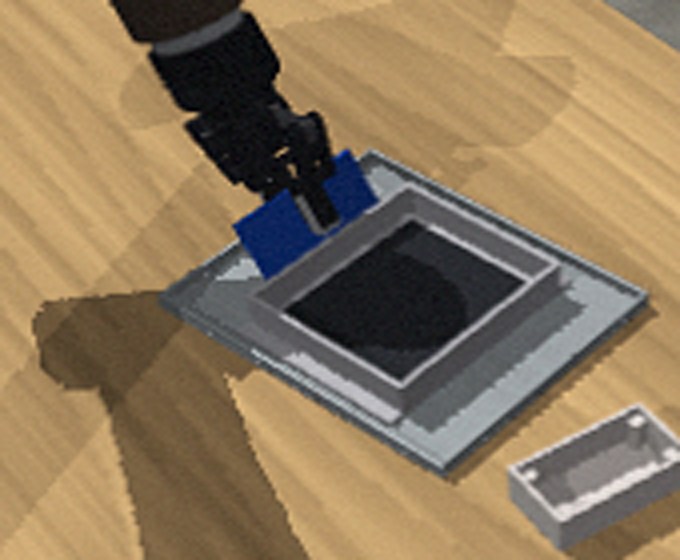

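The tank lies inside the tray with the fingers open on both sides of the lip. Retreating straight back.

>>> send_rows(series="0 0 0 -0.005 0 0 0.4;0 0 0 -0.01 0 0 0.4;0 0 0 -0.015 0 0 0.4;0 0 0 -0.015 0 0 0.4;0 0 0 -0.015 0 0 0.4;0 0 0 -0.02 0 0 0.4;0 0 0 -0.02 0 0 0.4;0 0 0 -0.02 0 0 0.4;0 0 0 -0.02 0 0 0.4;0 0 0 -0.02 0 0 0.4;0 0 0 0 0 0 0.4;0 0 0 0 0 0 0.4")

```text
clock: 19.28
eef_pos: [0.5873, 0.3712, 0.1939]
tcp_rot: [-1.746, 1.411, 1.049]
wrist_force: [0.4, 0.1, -0.6]
finger_gap: 0.0343
```

```bash
python3 st2.py .622 .211 .004 -78; python3 - <<'E'
from h import *
for n in ("side","top"):
    p,d=robot.camera(n); np.savez(n+"11.npz",p=p,d=d); cv2.imwrite(f"pics/{n}11.png",cv2.resize(p[80:360,150:510],None,fx=2.2,fy=2.1,interpolation=cv2.INTER_CUBIC)[:,:,::-1])
    W=cloud(n,d); Q=(W-[.6235,.210,0])@R.from_euler('z',-78,degrees=True).as_matrix()
    f=(abs(Q[...,0])<.05)&(abs(Q[...,1])<.06)&(Q[...,2]<.025)&(Q[...,2]>-.01); P=Q[f]; c,*_=np.linalg.lstsq(np.c_[P[:,:2],np.ones(len(P))],P[:,2],rcond=None); print(n,"tank floor",c.round(4),f.sum())
    f=(Q[...,0]>.085)&(Q[...,0]<.115)&(abs(Q[...,1])<.07)&(abs(Q[...,2])<.03); print("tray floor",np.median(Q[f][:,2]).round(4))
    f=(abs(Q[...,0])<.1)&(abs(Q[...,1])<.1)&(Q[...,2]>.033)&(Q[...,2]<.043); P=Q[f]
    r=cv2.minAreaRect((P[:,:2]*1000).astype(np.float32)); print("rim",np.round(r[0],1),np.round(r[1],1),np.round(r[2],1))
    # others moved?
    z0=np.load(n+"0.npz"); W0=cloud(n,z0['d'])
    for nm,b in (("housing",(.56,.70,-.04,.04,.02,.06)),("bottle",(.69,.79,-.05,.05,.05,.2))):
        g=lambda V:np.median(V[(V[...,0]>b[0])&(V[...,0]<b[1])&(V[...,1]>b[2])&(V[...,1]<b[3])&(V[...,2]>b[4])&(V[...,2]<b[5])],0).round(4)
        print(nm,g(W0),g(W))
E
```

```text
t 19.28 p [0.5873 0.3712 0.1939] F [ 0.4  0.1 -0.6] J [ 0.93  0.65  0.13  0.37 -1.39 -2.42] gap 0.0343 yaw -78.07 tank exp [0.6068 0.2854 0.1459]
turn [-0.0011  0.0021  0.0026] shift [ 0.1609  0.0012 -0.0008]
side tank floor [ 0.003  -0.      0.0074] 1192
tray floor 0.002
rim [-7.1 -0.1] [163.9 162.5] 89.2
housing [ 0.618  -0.0033  0.0313] [ 0.6175 -0.0051  0.0308]
bottle [ 0.7378 -0.0115  0.1083] [ 0.7378 -0.0111  0.1084]
top tank floor [-0.0026  0.0006  0.0104] 1668
tray floor 0.0047
rim [-8.   1.3] [153.8 162. ] 0.0
housing [0.6244 0.0026 0.0374] [0.6259 0.0026 0.037 ]
bottle [0.7387 0.0011 0.1175] [0.7385 0.0011 0.1178]
```

View pics/side11.png

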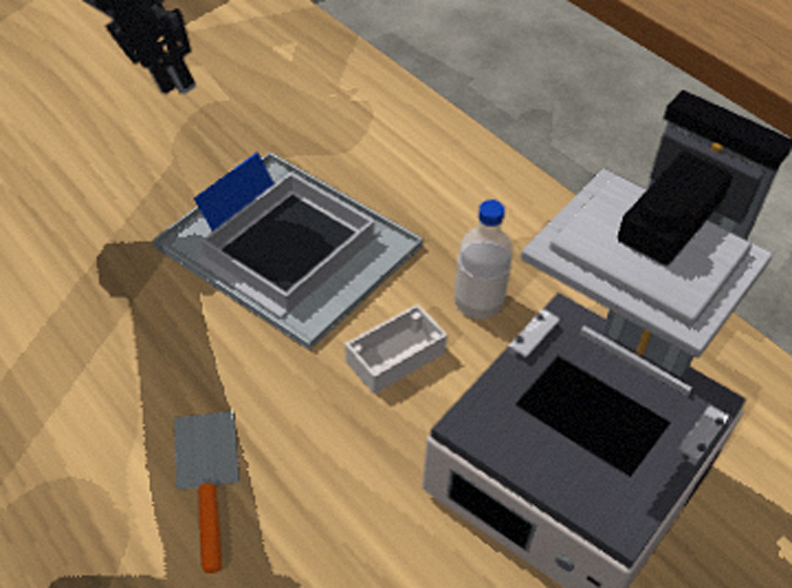

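View pics/top11.png

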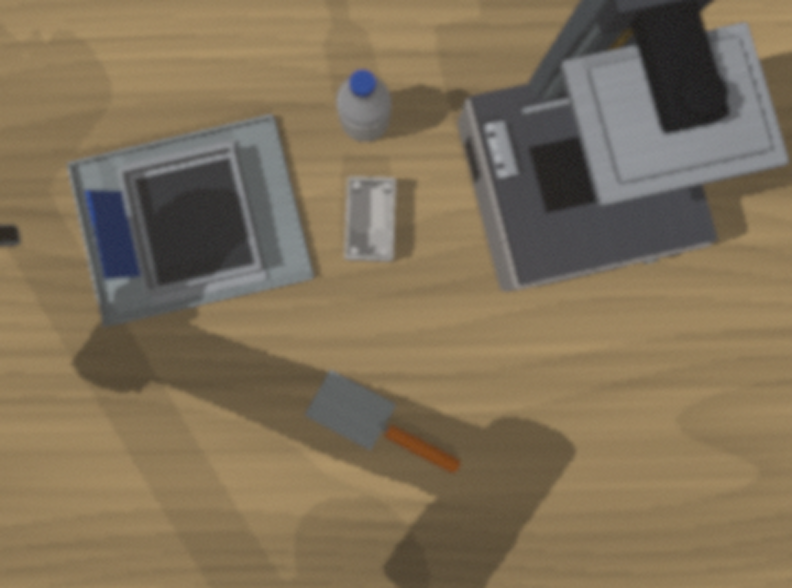

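The tank lies flat inside the tray walls, clear of the arm, and the housing, bottle and scraper are where they were. Handing in.

```bash
python3 -c "
from workcell import robot
print(robot.hand_in())"
```

```text
the job is handed in; nothing more can be done
None
```

The tank is in the drip tray, flat and released, and the job is handed in at about 19.4 s of the 54 s allowed. The hand-in gives no verdict.

**What I did:** I gripped the blue pull lip and slid the tank about 77 mm forward along the deck, clear of the hold-down lips. I then lifted it level, carried it over the tray, set it down and backed off.

**What went wrong on the way:** My first descent, with the lip facing the robot, drove joint 5 to its limit and tipped the tool by about 0.06 rad. I raised the tank again, turned it 90° about its own centre so the lip faced left, and lowered it that way.

**Last checks:**
- **Tank:** its floor slopes by 0.003 or less in both depth images, so it is flat. It sits about 5.5 mm above the tray floor, which I take to be the tank's own base thickness, since I did not measure the underside itself.
- **Position:** the tank's centre should be within about 5 mm of the tray's. That comes from the pictures taken 47 mm above the tray. After release I only checked by eye that it lies inside the walls, because a rough rim fit read 7–8 mm off my reference point.
- **Other things:** the housing and bottle measured within 2 mm of where they started. The scraper I checked only by eye, and nothing in the motion came near the platform.
- **Robot:** it stands clear of everything, with the wrist force near zero.

**Disagreement:** the two cameras differ by up to about 7 mm in absolute y, so I compared the tank and tray within each camera's own view.

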